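# Set up a strap clamp on a drill-stand plate

### The job

Set this pine offcut up for drilling on the drill-stand base plate. Lay it flat along the plate, square with it, with the hole in its top over the plate's round clearance hole and its longer undrilled end towards the threaded stud. Stand the packing block that matches the offcut's height on the plate just beyond the stud, lay the strap clamp over the stud so that it bridges level from the block to that end of the offcut (narrow nose on the wood, one to four centimetres in, drilled hole left clear), and drop the washer over the stud onto the strap. I will run the nut down myself; do not move the glass jar beside the tool case or the tape measure left of the plate.

Things in the scene. Friction and masses are not known exactly. Their poses are not given: they have to be found in the camera images.
- plate: Flat grey-painted steel drill-stand base plate, fixed, 18 mm thick. Origin: on the bench under the centre of its 28 mm round clearance hole; x across it, away from the robot, y along it, to the left. It reaches x = -55 to +55, y = -215 to +50 mm; a 13 mm slot runs along x = 0, y = -190 to -80 mm. An empty 46 mm wide column collar, 62 mm high, stands behind it at x = +110, y = 0 mm.
- stud: Upright threaded steel stud, 11 mm thick, top 68 mm above the plate, fixed in the plate's slot 102 to 125 mm from the round hole; a hex nut 22 mm across, 6 mm high locks its foot. Origin: on its axis at the height of the plate's top face; z up; its yaw means nothing.
- offcut: Pine offcut, 45 x 110 x 35 mm high, about 0.16 kg, one dark drilled hole in its top (the one at the bench's front edge, left or right of the tool case, not the one at the back). Origin: centre of underside; y along it, z up. Hole at x = +4, y = -20 mm; +y end is the longer undrilled end. Starts with the hole end roughly to the robot's left.
- block_low: Ground steel packing block, the lowest of three, 32 x 32 x 22 mm high, 0.16 kg, small tapped hole in its top. Origin: centre of underside; z up. Stands in the strip in front of the closed orange tool case (103 mm high; front wall at x = 0.50, handle to x = 0.475: there grip it with the fingers left and right of it) or to the right of the case; blocks and washer swap these places.
- block_mid: Ground steel packing block, the middle one of three, 32 x 32 x 36 mm high, 0.26 kg, small tapped hole in its top. Origin: centre of underside; z up. Stands in the strip in front of the closed orange tool case (103 mm high; front wall at x = 0.50, handle to x = 0.475: there grip it with the fingers left and right of it) or to the right of the case; blocks and washer swap these places.
- block_tall: Ground steel packing block, the tallest of three, 32 x 32 x 50 mm high, 0.36 kg, small tapped hole in its top. Origin: centre of underside; z up. Stands in the strip in front of the closed orange tool case (103 mm high; front wall at x = 0.50, handle to x = 0.475: there grip it with the fingers left and right of it) or to the right of the case; blocks and washer swap these places.
- strap: Flat dark steel strap clamp, 38 mm wide, 12 mm thick, 0.32 kg. Origin: centre of its slot, on the underside, near its centre of mass; y along it, z up. Slot 17 mm wide, y = -38 to +38 mm; tail end at y = -70, tip of the 22 mm wide nose at y = +80 mm. Lies at the bench's front edge, left or right of the tool case, nose roughly to the robot's left.
- washer: Thick flat steel washer, 40 mm outside, 17 mm hole, 6 mm thick, 0.045 kg. Origin: centre of underside; z up. Lies flat in the strip in front of the tool case (there grip it with the fingers left and right of it) or to the right of the case, in a place swapped with the packing blocks.
- jar: Glass jar with a yellow lid, 56 mm wide, 75 mm high, just left of the tool case, right of and behind the plate; bystander. Origin: centre of underside.
- tape_measure: Yellow tape measure, 34 x 127 x 60 mm, tongue out, standing left of the plate; bystander. Origin: centre of underside.

How it is judged (in metres and radians):
At the end, for the whole second after the job is handed in: Offcut flat on plate, its hole within 12 mm of plate hole each way, within 9 deg of square; block_mid upright on plate under strap's tail; strap level within 2.5 deg, stud in slot, nose 7-47 mm onto the undrilled end; touching both; washer round stud flat on strap; all at rest (x of plate in the frame of offcut between -0.008 and 0.016 m and y of plate in the frame of offcut between -0.032 and -0.008 m and z of offcut in the frame of plate between 0.014 and 0.022 m and angle between each of offcut, block_mid, strap's own z axis and vertical below 0.05 rad and angle between the y axis of offcut and the y axis of plate, either way round below 0.17 rad and y of offcut in the frame of plate below 0 m and z of block_mid in the frame of plate between 0.014 and 0.022 m and x of block_mid in the frame of strap between -0.016 and 0.016 m and y of block_mid in the frame of strap between -0.08 and -0.015 m and z of strap in the frame of plate between 0.048 and 0.06 m and x of stud in the frame of strap between -0.006 and 0.006 m and y of stud in the frame of strap between -0.036 and 0.036 m and x of strap in the frame of offcut between -0.02 and 0.02 m and y of strap in the frame of offcut between 0.088 and 0.128 m and y of offcut in the frame of strap above 0.05 m and angle between the y axis of strap and the y axis of offcut, either way round below 0.22 rad and contact force between strap and offcut above 0.15 N and contact force between strap and block_mid above 0.15 N and horizontal distance between washer and stud below 0.006 m and z of washer in the frame of strap between 0.009 and 0.016 m and angle between washer's own z axis and vertical below 0.1 rad and linear speed of each of offcut, block_mid, strap, washer below 0.01 m/s).
It fails at once if the glass jar is shifted by over 30 mm or tipped (distance of jar from where it was at the start of the episode above 0.03 m or angle between jar's own z axis and vertical above 0.3 rad).
It fails at once if the tape measure is shifted by over 30 mm (distance of tape_measure from where it was at the start of the episode above 0.03 m).
It also fails if it takes over 128 s, if anything falls off the work surface, if the arm or the gripper's body presses on something with over 40 N, if the wrist force passes 120 N, or if a joint passes its speed limit or range.

### The arm

A 7-joint arm with a two-finger parallel gripper is mounted at the origin on a cart in front of the work surface, level with it; the furniture and walls round the work are solid. World frame = base frame: x ahead of the robot, y to its left, z up, the work surface at z = 0. Lengths are in m, angles in degrees, forces in N, time in s.
With the tool pointing down it reaches from about 0.4 to 0.925 m from the base axis. Payload 4.1 kg.
Tool frame: the origin (TCP) lies midway between the tips of the shut fingers; the grasp point (between the pads) lies 19 mm behind it; x points along the fingers, z is the direction in which the jaws open and shut, and the axes are right-handed (so a half turn about x gives the same grasp; the last joint's range is limited). The gripper opens to 85 mm and grips with 20 to 120 N. Pads are 22 mm wide; open, the fingers measure 114 mm over their backs; the gripper's body (76 mm by 85 mm) begins 54 mm behind the grasp point. The pads swing forward as they close: fully open they stand 13 mm farther back than shut.
Start: joints at [-70.531, 22.827, 2.584, 88.041, -1.071, 69.15, -2.905], TCP at [0.276, 0.588, 0.231] pointing down, gripper open.
Joint ranges: [-161.44, 161.44], [-28.35, 127.94], [-78.24, 83.42], [0, 140.83], [-78.03, 258.03], [13.02, 114.36], [-168.23, 168.23]. Speed limits (degrees/s): [147.25, 147.25, 180, 180, 180, 180, 180].

### API

Orientations are given as [roll, pitch, yaw] about the fixed x, y, z axes, in that order (R = Rz(yaw) Ry(pitch) Rx(roll)).
In Python, from rig import env gives the robot as it stands.
- The arm moves only by the tool drive_tool, never from a script. Its argument "series" is a list of rows, each an object with "slide": the shift along the tool's x, y, z in mm, a list of three; "turn": the turn about the tool's x in degrees; "claw": the closure, from 0 (fully open) to 1 (shut). A call has 1 to 12 rows; each row is the pose to reach, as a shift and turn from the pose commanded when the call began, along the tool's axes at that moment; what a row does not reach only later rows make up. A row lasts 1/8 s, in which the tool goes at most 62.5 mm and 10.7 degrees, less where a joint would pass 70% of its speed; a pose out of reach is approached as far as the arm can. A call with a gripper value outside its range is refused whole. The fingers move at their own pace and stop on an object; "grip_force" is the grip in N (left out, the last holds). Time passes only in rows, so rows that repeat a pose let the fingers close. It gives the time, the measured TCP pose, the force and the opening at its end, in the units of the state.
- env.observe(): the state, without advancing time (a new reading comes with each control period).
- env.capture(name): name is "scene" or "top" or "wrist"; returns the picture (400x640x3 uint8, red, green, blue); there is no depth.
- env.get_calibration(name): a dict with "K" (3x3 intrinsics, pixels), "eye" and "orientation" of the camera in the world. Camera axes: x right, y down, z forward; pixel columns grow to the right and rows downward; lengths in m; the calibration is good to about 2 mm. A picture is of the moment at which its call begins: read the wrist's pose just before it. get_calibration takes no time and is no camera call; for the wrist camera it gives the pose at the moment of the call.
- env.job_done(): hands the job in, once; it reports no verdict.
The state is a dict: "time": time; "joint_pos": joint angles; "dq": joint speeds; "effort": joint torques, N m; "tcp_pos": TCP position; "ee_rot": TCP orientation; "force": force on the tool from outside, world axes, zero at the start; "ft_torque": the same for the moment, N m; "width": finger opening in m.
Only numpy, scipy, OpenCV 4.12 (cv2) and the standard library are available. Lean on these libraries where they do the work, as an engineer would, in place of code of your own. Each camera call takes 0.05 s, during which the arm holds its last target.

## Working session

There is one attempt and no reset: what is moved stays moved. The work goes in short steps, Python scripts to look and compute and a tool call to move; the robot and the scene stay as the last step left them, time stands still between calls to the robot, and variables do not carry over. Pictures are saved under pics/ and viewed, and the job is handed in when it is done.

Besides the shell and the picture viewer there is one more tool, called after "Call:" as name([rows], argument=value, ...), one row to a line, values as JSON. drive_tool: Moves the arm, as the interface text tells. Its arguments: {"type":"object","properties":{"series":{"type":"array","items":{"type":"object","properties":{"slide":{"type":"array","items":{"type":"number"}},"turn":{"type":"number"},"claw":{"type":"number"}}}},"grip_force":{"type":"number"}},"required":["series"]}

```bash
ls; mkdir -p pics
python3 - <<'E'
from rig import env
import cv2,numpy as np
s=env.observe();print(s)
for n in("scene","top","wrist"):
    c=env.get_calibration(n);print(n,c)
    cv2.imwrite(f"pics/{n}0.png",env.capture(n)[:,:,::-1])
E
```

```text
pics
{'time': 0.0, 'joint_pos': array([-70.53032027,  22.87277785,   2.58037239,  88.11515169,
        -1.07123202,  69.15121946,  -2.9045339 ]), 'dq': array([-0.08031814, -0.0353061 ,  0.07506959, -0.02673903,  0.03385942,
        0.03519324,  0.07050338]), 'effort': array([-7.17247312e-04, -4.75113308e+01,  1.36424940e+00, -2.54226351e+01,
        1.15149241e-02,  9.41481732e-03, -1.07106473e-05]), 'tcp_pos': array([0.27586778, 0.58783612, 0.23024626]), 'ee_rot': array([-175.92406327,   89.88499719, -111.05930202]), 'force': array([ 0.36422463, -0.33813823, -0.04814309]), 'ft_torque': array([ 0.02444351,  0.02798516, -0.03045567]), 'width': 0.08546368738720748}
scene {'K': array([[472.91602447,   0.        , 315.83389624],
       [  0.        , 472.91602447, 209.07939812],
       [  0.        ,   0.        ,   1.        ]]), 'eye': array([-0.3075252 , -1.26280487,  1.25491447]), 'orientation': array([-128.0260895 ,    0.75197278,  -34.69041675])}
top {'K': array([[427.95632498,   0.        , 319.24544189],
       [  0.        , 427.95632498, 199.51308859],
       [  0.        ,   0.        ,   1.        ]]), 'eye': array([0.47512012, 0.02019384, 1.47068801]), 'orientation': array([-176.55880105,    0.2096553 ,  -88.93157615])}
wrist {'K': array([[277.13976686,   0.        , 318.11955114],
       [  0.        , 277.13976686, 202.02311695],
       [  0.        ,   0.        ,   1.        ]]), 'eye': array([0.21504952, 0.61747335, 0.3717647 ]), 'orientation': array([1.64350918e+02, 3.46135875e-02, 6.48797048e+01])}
```

View pics/top0.png

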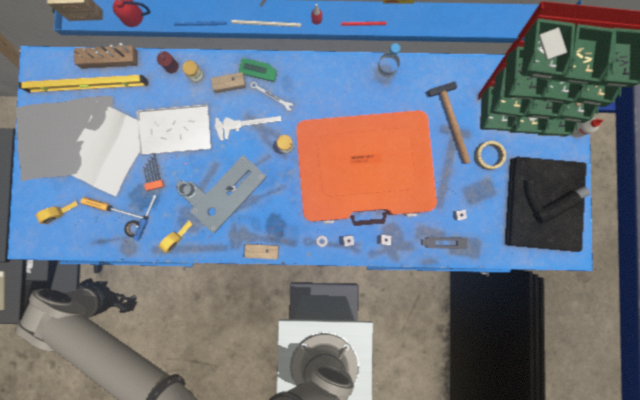

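View pics/scene0.png

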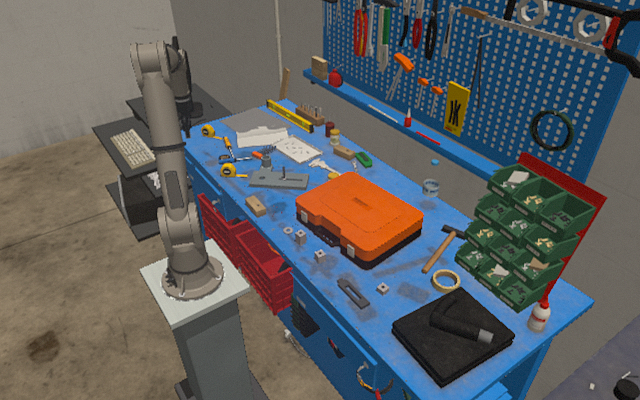

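View pics/wrist0.png

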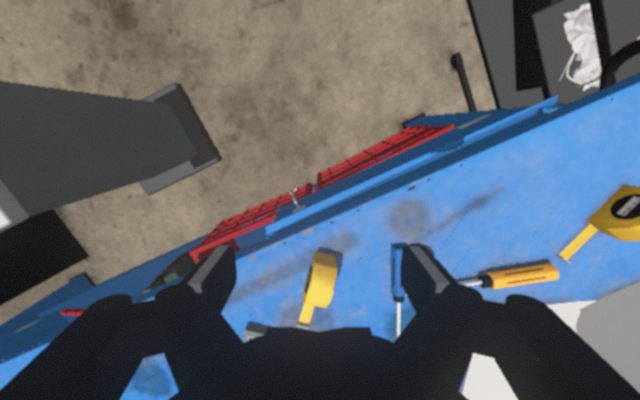

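```bash
cat > h.py <<'E'
import numpy as np,cv2
from scipy.spatial.transform import Rotation as R
def rot(o): return R.from_euler('xyz',o,degrees=True).as_matrix()
def px2w(c,u,v,z):
    Rm=rot(c['orientation']);d=Rm@np.linalg.solve(c['K'],[u,v,1.]);e=np.array(c['eye']);return e+d*(z-e[2])/d[2]
def w2px(c,p):
    q=rot(c['orientation']).T@(np.array(p)-c['eye']);q=c['K']@q;return q[:2]/q[2]
E
python3 - <<'E'
import cv2
a=cv2.imread("pics/top0.png")
def crop(n,x,y,w,h,s): cv2.imwrite(n,cv2.resize(a[y:y+h,x:x+w],None,fx=s,fy=s,interpolation=cv2.INTER_CUBIC))
crop("pics/t_plate.png",150,140,133,100,6)
crop("pics/t_strip.png",235,200,133,75,6)
crop("pics/t_strip2.png",365,200,133,75,6)
E
```

```text
(no output)
```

View pics/t_plate.png

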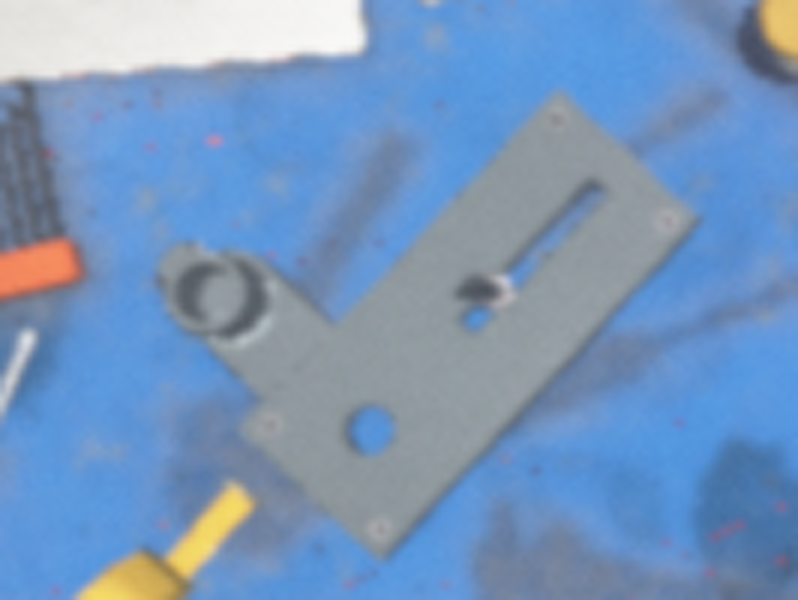

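View pics/t_strip.png

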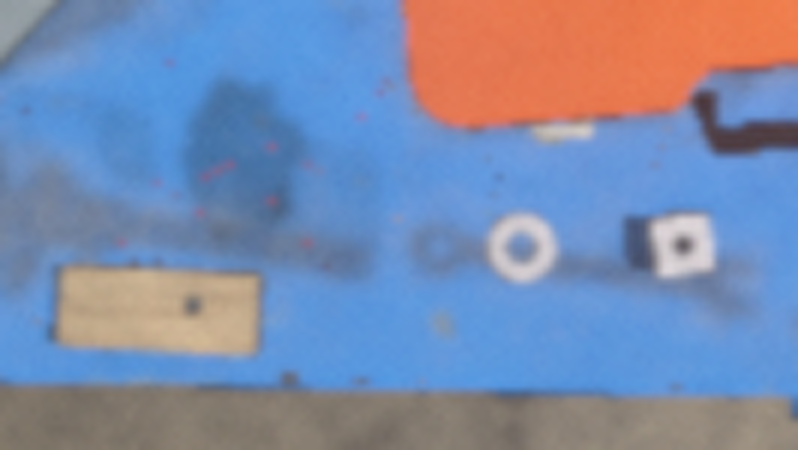

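View pics/t_strip2.png

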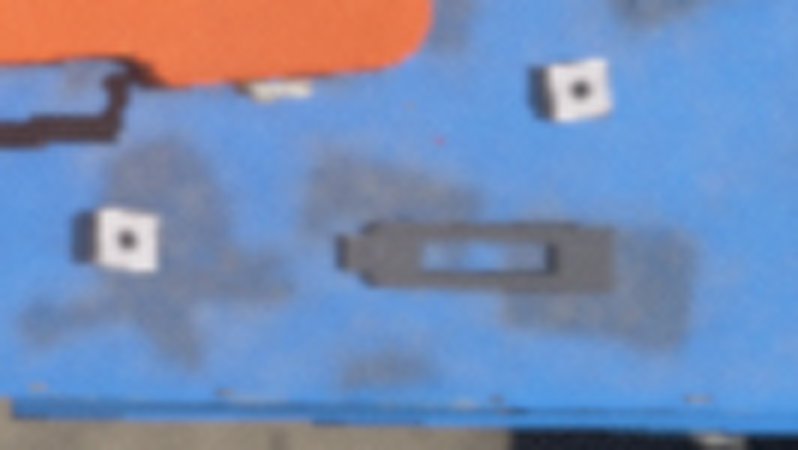

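Run:
```python
import cv2
a=cv2.imread("pics/scene0.png")
def crop(n,x,y,w,h,s): cv2.imwrite(n,cv2.resize(a[y:y+h,x:x+w],None,fx=s,fy=s,interpolation=cv2.INTER_CUBIC))
crop("pics/s_a.png",235,185,110,80,7)
crop("pics/s_b.png",300,240,110,80,7)
crop("pics/s_c.png",210,130,110,80,7)
```

```text
(no output)
```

View pics/s_a.png

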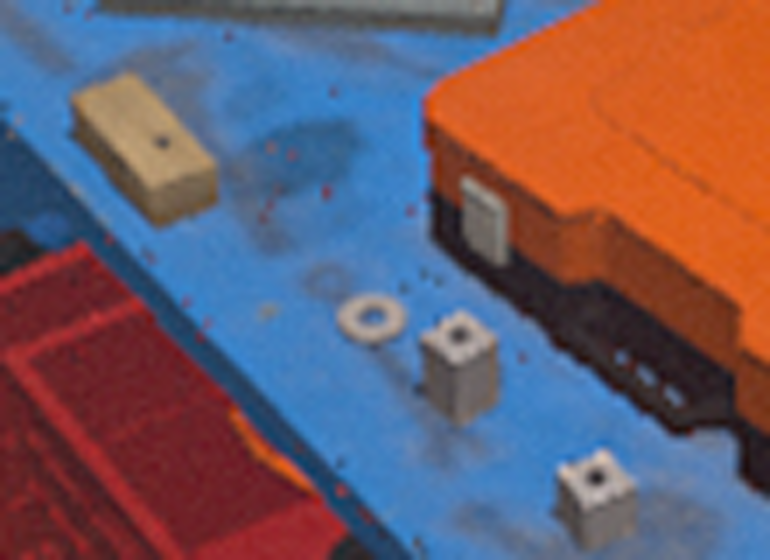

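View pics/s_b.png

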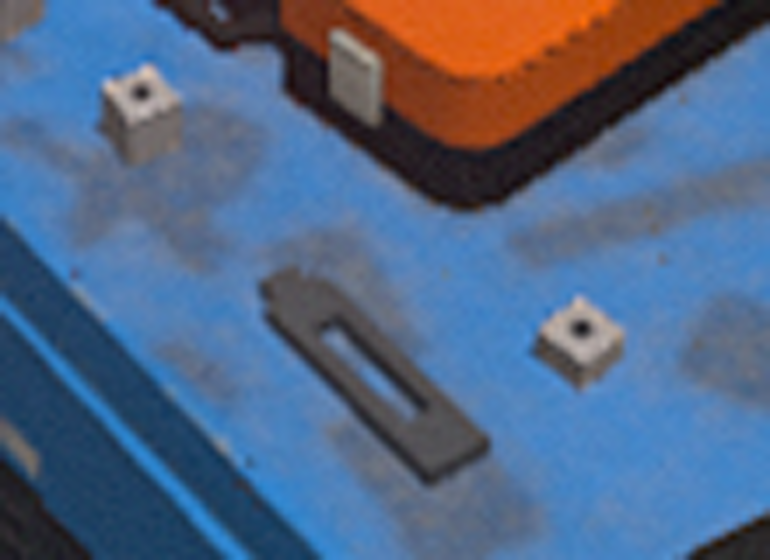

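View pics/s_c.png

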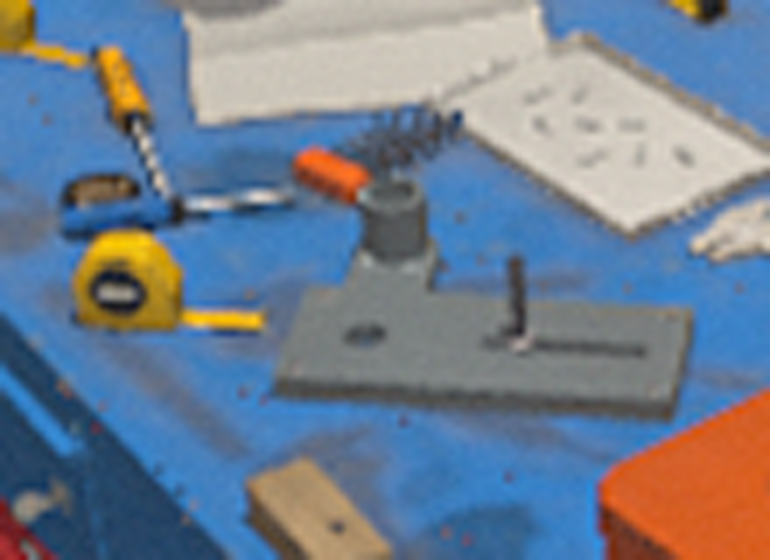

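Run:
```python
from rig import env
from h import *
c=env.get_calibration("top")
def P(x0,y0,x,y,z,s=6):
    p=px2w(c,(x+.5)/s-.5+x0,(y+.5)/s-.5+y0,z);return (p*1000).round(1)[:2]
for n,a in dict(top=(560,92),right=(700,218),bot=(387,555),left=(240,430),hole=(371,430)).items(): print(n,P(150,140,*a,.018))
print("collar",P(150,140,213,293,.062),"studtop",P(150,140,466,291,.086),"studfoot",P(150,140,490,288,.024))
print("slotend",P(150,140,598,184,.018), 'tape tip',P(150,140,240,490,.0),'jar',P(150,140,795,30,.075))
for n,a in dict(tl=(62,265),tr=(261,271),br=(257,355),bl=(57,345),hole=(193,305)).items(): print("off",n,P(235,200,*a,.035))
print("washer",P(235,200,522,249,.006),"blk1",P(235,200,684,245,.05))
print("blk2 mid",P(365,200,127,240,.036),[P(365,200,*q,.036) for q in((100,206),(161,212),(156,273),(95,266))],"blk3",P(365,200,580,90,.022))
for n,a in dict(tip=(338,250),tail=(612,258),slotl=(420,255),slotr=(552,257)).items(): print("strap",n,P(365,200,*a,.012))
```

```text
top [710.5 291.3]
right [639.7 209.5]
bot [445.3 381.3]
left [514.3 467. ]
hole [515.7 392.8]
collar [588.3 471.2] studtop [590.  326.4] studfoot [597.1 326.5]
slotend [658.1 268.1] tape tip [480.4 471.3] jar [737.9 152.6]
off tl [408.7 272.7]
off tr [407.4 161.7]
off br [360.9 162.8]
off bl [364.4 274.2]
off hole [387.9 199.1]
washer [421.3  16.6] blk1 [426.8 -72.5]
blk2 mid [ 431.4 -197.4] [array([ 450. , -182.2]), array([ 447.3, -216.2]), array([ 413.4, -213.7]), array([ 416.7, -179.7])] blk3 [ 519.9 -453.7]
strap tip [ 427.3 -320.3]
strap tail [ 425.7 -474.9]
strap slotl [ 425.3 -366.6]
strap slotr [ 425.6 -441.1]
```

```bash
cat >> h.py <<'E'
def state(env):
    s=env.observe();M=rot(s['ee_rot']);yaw=np.degrees(np.arctan2(M[1,2],M[0,2]));return s,M,yaw
def plan(env,tgt,yaw=None):
    """print slide(mm)/turn for target TCP (mm) & jaw yaw (mod 180 options)"""
    s,M,y=state(env);d=M.T@(np.array(tgt)-s['tcp_pos']*1000)
    print("t",round(s['time'],2),"tcp",(s['tcp_pos']*1000).round(1),"jaw",round(y,1),"down",M[:,0].round(3),"j7",s['joint_pos'][6].round(1),"w",round(s['width']*1000,1),"F",s['force'].round(1))
    print("slide",d.round(1),end=' ')
    if yaw is not None:
        # turn about tool x (down): world yaw decreases
        t=-(yaw-y);t=(t+180)%360-180;print("turn",round(t,1),"or",round(t-180 if t>0 else t+180,1))
    else: print()
E
python3 - <<'E'
from rig import env
from h import *
s,M,y=state(env);print(M.round(3),y)
plan(env,(385,218,200),-1.2)
plan(env,(385,218,200),178.8)
E
```

```text
[[-0.001 -0.905  0.425]
 [-0.001  0.425  0.905]
 [-1.    -0.    -0.001]] 64.86599647032978
t 0.15 tcp [275.9 588.  230.5] jaw 64.9 down [-0.001 -0.001 -1.   ] j7 -2.9 w 85.3 F [-0.4 -0.1 -0.7]
slide [  31.  -255.9 -288.6] turn 66.1 or -113.9
t 0.15 tcp [275.9 588.  230.5] jaw 64.9 down [-0.001 -0.001 -1.   ] j7 -2.9 w 85.3 F [-0.4 -0.1 -0.7]
slide [  31.  -255.9 -288.6] turn -113.9 or 66.1
```

Call:
drive_tool([
  {"slide": [31, -256, -289], "turn": -114, "claw": 0},
  {"slide": [31, -256, -289], "turn": -114, "claw": 0},
  {"slide": [31, -256, -289], "turn": -114, "claw": 0},
  {"slide": [31, -256, -289], "turn": -114, "claw": 0},
  {"slide": [31, -256, -289], "turn": -114, "claw": 0},
  {"slide": [31, -256, -289], "turn": -114, "claw": 0},
  {"slide": [31, -256, -289], "turn": -114, "claw": 0},
  {"slide": [31, -256, -289], "turn": -114, "claw": 0},
  {"slide": [31, -256, -289], "turn": -114, "claw": 0},
  {"slide": [31, -256, -289], "turn": -114, "claw": 0},
  {"slide": [31, -256, -289], "turn": -114, "claw": 0},
  {"slide": [31, -256, -289], "turn": -114, "claw": 0},
])

```text
time: 1.65
tcp_pos: [0.385, 0.2179, 0.2002]
ee_rot: [21.9, 90.0, -159.4]
force: [0.1, 0.1, 0.6]
width: 0.0852
```

```bash
cat >> h.py <<'E'
def wshot(env,name):
    import pickle
    c=env.get_calibration("wrist");im=env.capture("wrist")[:,:,::-1];cv2.imwrite(f"pics/{name}.png",im);pickle.dump(c,open(f"pics/{name}.pkl","wb"));return c,im
def tshot(env,name):
    im=env.capture("top")[:,:,::-1];cv2.imwrite(f"pics/{name}.png",im)
def cal(name):
    import pickle;return pickle.load(open(f"pics/{name}.pkl","rb"))
def crop(src,dst,x,y,w,h,s):
    a=cv2.imread(f"pics/{src}.png");cv2.imwrite(f"pics/{dst}.png",cv2.resize(a[y:y+h,x:x+w],None,fx=s,fy=s,interpolation=cv2.INTER_CUBIC))
E
python3 - <<'E'
from rig import env
from h import *
plan(env,(385,218,200),178.8)
wshot(env,"w1")
E
```

```text
t 1.65 tcp [385.  217.9 200.2] jaw 178.7 down [-0. -0. -1.] j7 144.0 w 85.2 F [0.1 0.1 0.6]
slide [ 0.2 -0.1 -0. ] turn -0.1 or 179.9
```

View pics/w1.png

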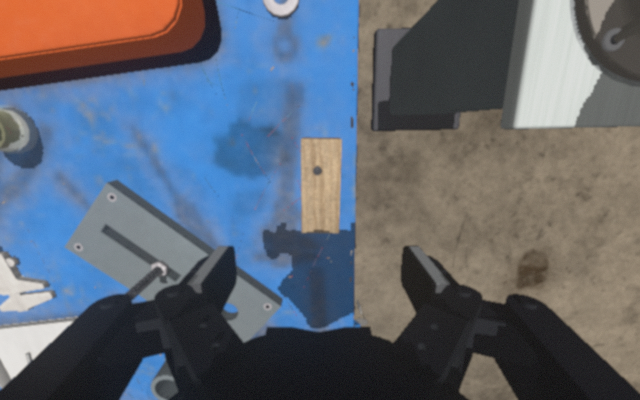

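Run:
```python
from rig import env
from h import *
crop("w1","w1a",280,120,90,130,4.5)
crop("w1","w1b",60,170,240,160,3.3)
```

```text
(no output)
```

View pics/w1a.png

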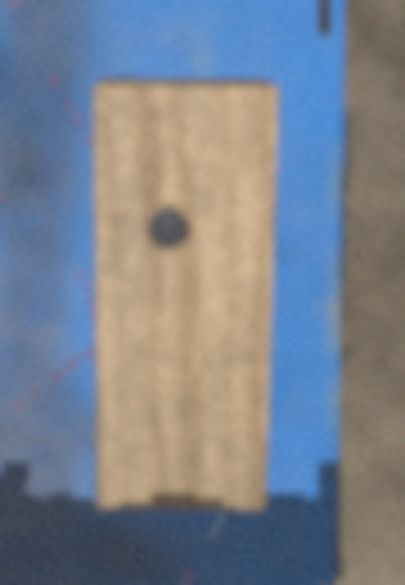

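View pics/w1b.png

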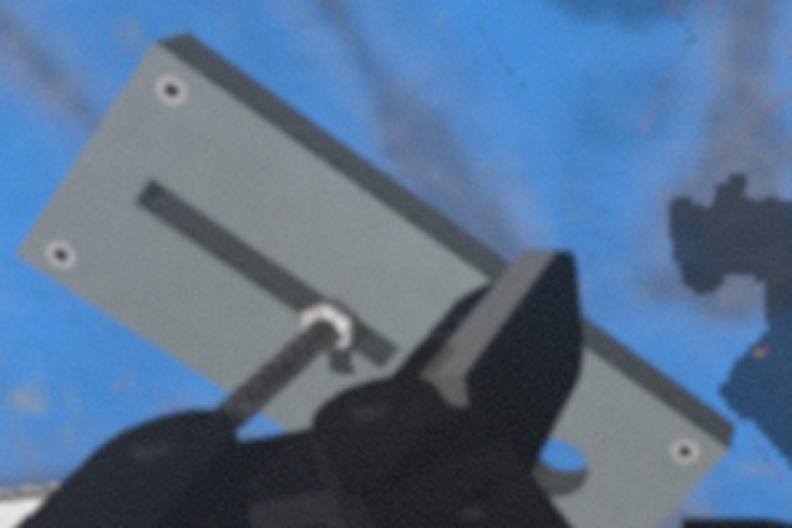

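Run:
```python
from h import *
c=cal("w1")
def P(x0,y0,x,y,z,s): p=px2w(c,(x+.5)/s-.5+x0,(y+.5)/s-.5+y0,z);return (p*1000).round(1)[:2]
for n,a in dict(TL=(95,84),TR=(279,84),BL=(99,507),BR=(267,509),hole=(170,228)).items(): print(n,P(280,120,*a,.035,4.5))
for n,a in dict(TL=(158,43),L=(18,255),R=(728,457),slotend=(147,192),screw1=(171,90),screw2=(60,255),screw3=(684,452)).items(): print(n,P(60,170,*a,.018,3.3))
print("nut",P(60,170,328,327,.024,3.3))
```

```text
TL [403.5 164.3]
TR [359.4 165.3]
BL [406.7 273. ]
BR [362.4 274.5]
hole [386.3 199.4]
TL [636.3 211.6]
L [709.1 293.3]
R [441.1 389.7]
slotend [653.5 268.6]
screw1 [635.5 229.2]
screw2 [693.  293.6]
screw3 [459.1 386.9]
nut [591.4 323.4]
```

Run:
```python
from rig import env
from h import *
plan(env,(384,218.7,12),178.4)
```

```text
t 1.7 tcp [385.  218.  200.2] jaw 178.7 down [-0. -0. -1.] j7 144.0 w 85.4 F [-0.7  0.1 -0.8]
slide [188.2  -0.7   1. ] turn 0.3 or -179.7
```

Call:
drive_tool([
  {"slide": [60, -1, 1], "turn": 0, "claw": 0},
  {"slide": [110, -1, 1], "turn": 0, "claw": 0},
  {"slide": [150, -1, 1], "turn": 0, "claw": 0},
  {"slide": [175, -1, 1], "turn": 0, "claw": 0},
  {"slide": [188, -1, 1], "turn": 0, "claw": 0},
  {"slide": [188, -1, 1], "turn": 0, "claw": 0},
  {"slide": [188, -1, 1], "turn": 0, "claw": 1},
  {"slide": [188, -1, 1], "turn": 0, "claw": 1},
  {"slide": [188, -1, 1], "turn": 0, "claw": 1},
  {"slide": [188, -1, 1], "turn": 0, "claw": 1},
  {"slide": [188, -1, 1], "turn": 0, "claw": 1},
], grip_force=40)

```text
time: 3.08
tcp_pos: [0.3848, 0.2196, 0.0134]
ee_rot: [-136.3, 89.9, 42.5]
force: [-0.8, -0.9, 5.4]
width: 0.0438
```

Call:
drive_tool([
  {"slide": [-30, 0, 0], "turn": 0, "claw": 1},
  {"slide": [-80, 0, 0], "turn": 0, "claw": 1},
  {"slide": [-120, 0, 0], "turn": 0, "claw": 1},
  {"slide": [-150, 0, 0], "turn": 0, "claw": 1},
  {"slide": [-150, 0, 0], "turn": 0, "claw": 1},
])

```text
time: 3.7
tcp_pos: [0.3857, 0.2201, 0.1647]
ee_rot: [-141.1, 89.6, 37.8]
force: [0.3, -0.4, -1.5]
width: 0.0444
```

Run:
```python
from rig import env
from h import *
plan(env,(384,218.7,12),178.4)
wshot(env,"w2");tshot(env,"t2")
psi=np.radians(48.3)
o=np.array([515.8,392.5]);X=np.array([np.cos(psi),np.sin(psi)]);Y=np.array([-np.sin(psi),np.cos(psi)])
g=o+4*X-20*Y; print(g); plan(env,(*g,162),48.3)
```

```text
t 3.7 tcp [385.7 220.1 164.7] jaw 178.9 down [ 0.005  0.004 -1.   ] j7 144.2 w 44.4 F [ 0.3 -0.4 -1.5]
slide [152.7   2.1   2.4] turn 0.5 or -179.5
[533.39368506 382.18194564]
t 3.8 tcp [383.6 218.8 161.9] jaw 178.9 down [-0. -0. -1.] j7 144.2 w 44.3 F [-0.5  0.6 -1.1]
slide [  -0.2 -166.4 -146.5] turn 130.6 or -49.4
```

View pics/w2.png

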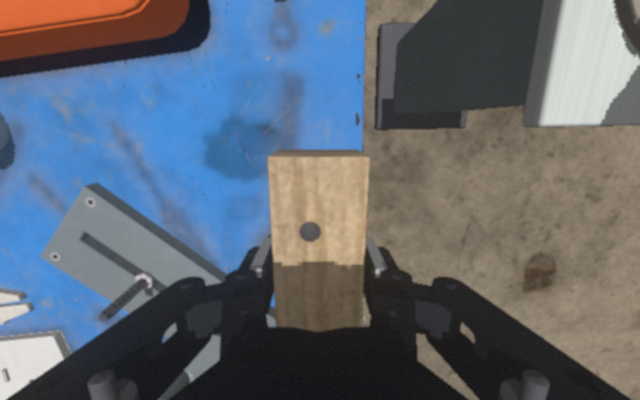

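Run:
```python
from rig import env
from h import *
crop("w2","w2a",250,140,140,130,5)
c=cal("w2")
for u,v in((310,231.5),(270,156.5),(368,157),(270,250)): print((px2w(c,u,v,.185)*1000).round(1)[:2])
```

```text
[390.  200.2]
[406.3 165.1]
[363.9 166.1]
[409.3 209.4]
```

View pics/w2a.png

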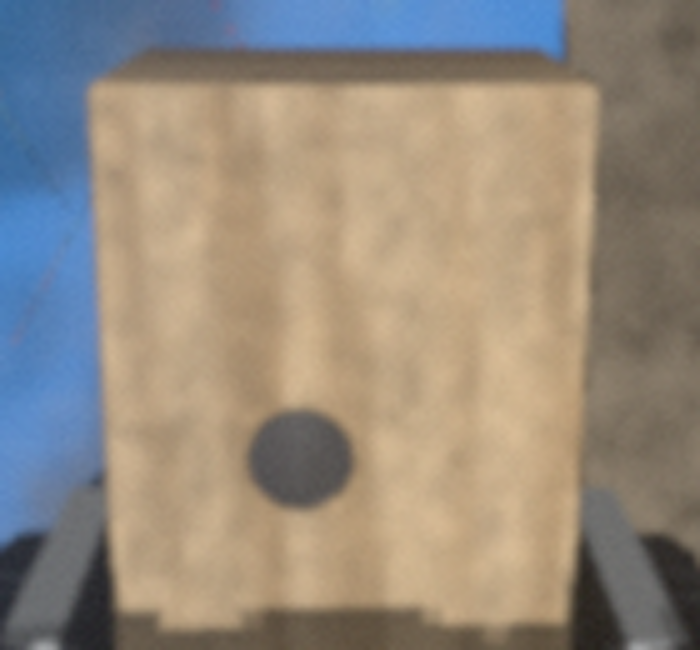

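Call:
drive_tool([
  {"slide": [0, -167, -146], "turn": 131, "claw": 1},
  {"slide": [0, -167, -146], "turn": 131, "claw": 1},
  {"slide": [0, -167, -146], "turn": 131, "claw": 1},
  {"slide": [0, -167, -146], "turn": 131, "claw": 1},
  {"slide": [0, -167, -146], "turn": 131, "claw": 1},
  {"slide": [0, -167, -146], "turn": 131, "claw": 1},
  {"slide": [0, -167, -146], "turn": 131, "claw": 1},
  {"slide": [0, -167, -146], "turn": 131, "claw": 1},
  {"slide": [0, -167, -146], "turn": 131, "claw": 1},
  {"slide": [0, -167, -146], "turn": 131, "claw": 1},
  {"slide": [0, -167, -146], "turn": 131, "claw": 1},
  {"slide": [0, -167, -146], "turn": 131, "claw": 1},
])

```text
time: 5.3
tcp_pos: [0.5323, 0.3823, 0.1597]
ee_rot: [176.0, 89.8, -134.4]
force: [1.5, -0.1, -1.0]
width: 0.0441
```

Run:
```python
from rig import env
from h import *
wshot(env,"w3")
psi=np.radians(48.3)
o=np.array([515.8,392.5]);X=np.array([np.cos(psi),np.sin(psi)]);Y=np.array([-np.sin(psi),np.cos(psi)])
g=o+4*X-18.5*Y; print(g); plan(env,(*g,30),48.3)
```

```text
[532.27372779 383.17979117]
t 5.35 tcp [532.2 382.4 159.7] jaw 49.4 down [-0.003 -0.003 -1.   ] j7 22.3 w 44.3 F [ 0.4  0.  -0.5]
slide [129.6   0.5   1.1] turn 1.1 or -178.9
```

View pics/w3.png

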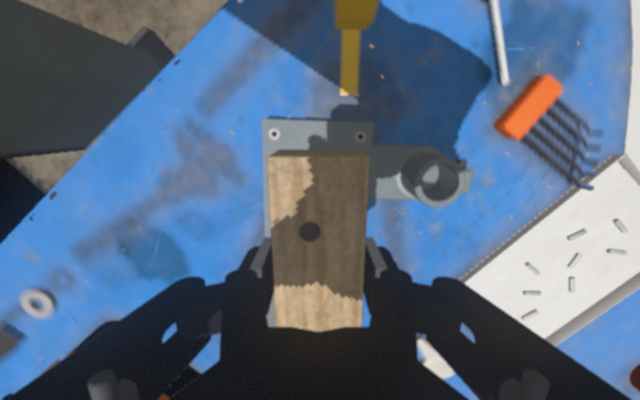

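Run:
```python
from rig import env
from h import *
crop("w3","w3a",250,110,140,140,5)
c=cal("w3")
for u,v in((274,134),(360.5,136)): print((px2w(c,u,v,.018)*1000).round(1)[:2])
```

```text
[459.5 387.5]
[516.7 451.7]
```

View pics/w3a.png

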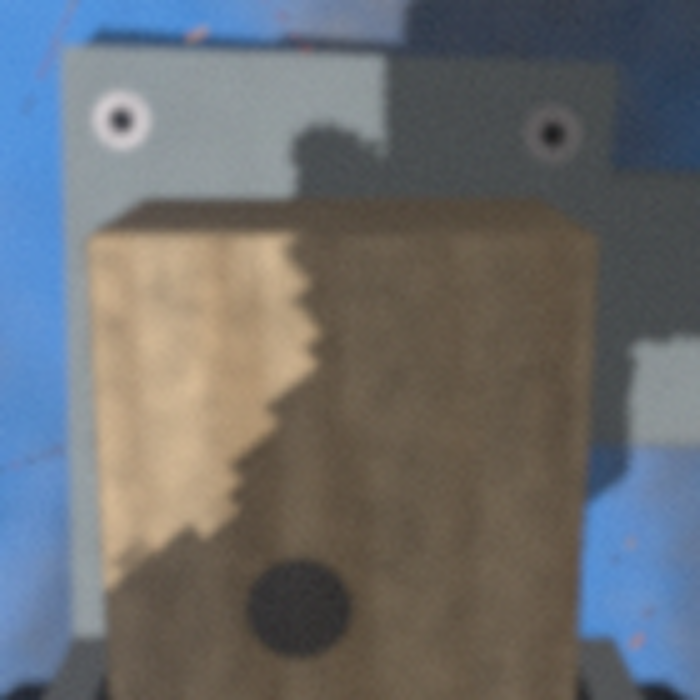

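```bash
cat >> h.py <<'E'
psi=np.radians(48.2)
o=np.array([515.2,394.]);X=np.array([np.cos(psi),np.sin(psi)]);Y=np.array([-np.sin(psi),np.cos(psi)])
def pl(x,y,z): return np.array([*(o+x*X+y*Y),z])
E
python3 - <<'E'
from rig import env
from h import *
plan(env,pl(4,-18.5,30),48.2)
E
```

```text
t 5.35 tcp [532.2 382.4 159.7] jaw 49.4 down [-0.003 -0.003 -1.   ] j7 22.3 w 44.3 F [ 0.4  0.  -0.5]
slide [129.6   1.9   1.9] turn 1.2 or -178.8
```

Call:
drive_tool([
  {"slide": [40, 2, 2], "turn": 1, "claw": 1},
  {"slide": [70, 2, 2], "turn": 1, "claw": 1},
  {"slide": [90, 2, 2], "turn": 1, "claw": 1},
  {"slide": [90, 2, 2], "turn": 1, "claw": 1},
  {"slide": [90, 2, 2], "turn": 1, "claw": 1},
])

```text
time: 5.98
tcp_pos: [0.5341, 0.3862, 0.0732]
ee_rot: [-16.7, 89.9, 32.3]
force: [-0.8, 0.9, -1.5]
width: 0.0439
```

Run:
```python
from rig import env
from h import *
plan(env,pl(4,-18.5,30),48.2)
```

```text
t 5.97 tcp [534.1 386.2  73.2] jaw 49.0 down [ 0.001  0.001 -1.   ] j7 24.0 w 43.9 F [-0.8  0.9 -1.5]
slide [43.2  0.8 -2.8] turn 0.8 or -179.2
```

Call:
drive_tool([
  {"slide": [25, 1, -3], "turn": 1, "claw": 1},
  {"slide": [37, 1, -3], "turn": 1, "claw": 1},
  {"slide": [40, 1, -3], "turn": 1, "claw": 1},
  {"slide": [42, 1, -3], "turn": 1, "claw": 1},
  {"slide": [43, 1, -3], "turn": 1, "claw": 1},
  {"slide": [43, 1, -3], "turn": 1, "claw": 1},
])

```text
time: 6.72
tcp_pos: [0.5311, 0.3848, 0.0315]
ee_rot: [15.4, 89.9, 63.3]
force: [-2.7, -1.2, 5.3]
width: 0.0444
```

Run:
```python
from rig import env
from h import *
plan(env,pl(4,-18.5,30),48.2)
```

```text
t 6.72 tcp [531.1 384.8  31.5] jaw 48.0 down [ 0.001  0.001 -1.   ] j7 24.3 w 44.4 F [-2.7 -1.2  5.3]
slide [ 1.5 -0.5  0.3] turn -0.2 or 179.8
```

Call:
drive_tool([
  {"slide": [1, 0, 0], "turn": 0, "claw": 1},
  {"slide": [1, 0, 0], "turn": 0, "claw": 0.2},
  {"slide": [1, 0, 0], "turn": 0, "claw": 0.2},
  {"slide": [0, 0, 0], "turn": 0, "claw": 0},
  {"slide": [-30, 0, 0], "turn": 0, "claw": 0},
  {"slide": [-80, 0, 0], "turn": 0, "claw": 0},
  {"slide": [-140, 0, 0], "turn": 0, "claw": 0},
  {"slide": [-170, 0, 0], "turn": 0, "claw": 0},
  {"slide": [-170, 60, 0], "turn": 0, "claw": 0},
  {"slide": [-170, 60, 0], "turn": 0, "claw": 0},
  {"slide": [-170, 60, 0], "turn": 0, "claw": 0},
])

```text
time: 8.1
tcp_pos: [0.4855, 0.4247, 0.1991]
ee_rot: [-136.4, 90.0, -88.4]
force: [0.1, 0.1, 0.2]
width: 0.0851
```

Run:
```python
from rig import env
from h import *
plan(env,pl(4,-18.5,30),48.2)
wshot(env,"w4")
```

```text
t 8.1 tcp [485.5 424.7 199.1] jaw 48.0 down [ 0.    -0.001 -1.   ] j7 14.4 w 85.1 F [0.1 0.1 0.2]
slide [169.1 -61.    1.1] turn -0.2 or 179.8
```

View pics/w4.png

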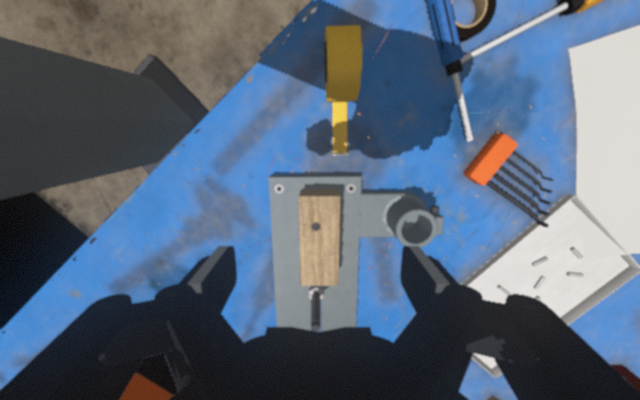

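Run:
```python
from h import *
crop("w4","w4a",260,165,120,170,4)
```

```text
(no output)
```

View pics/w4a.png

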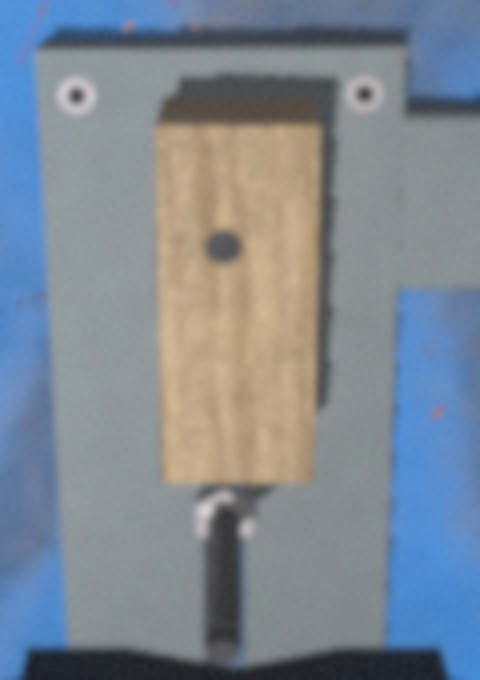

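Run:
```python
from h import *
c=cal("w4")
def P(x,y,z,s=4,x0=260,y0=165):
    p=px2w(c,(x+.5)/s-.5+x0,(y+.5)/s-.5+y0,z)[:2]*1000;return p.round(1),np.array([(p-o)@X,(p-o)@Y]).round(1)
for n,a in dict(TL=(155,122,.053),TR=(322,123,.053),BL=(163,486,.053),BR=(315,486,.053),hole=(223,247,.053),nut=(223,513,.024),studtop=(222,650,.086),s1=(77,95,.018),s2=(364,94,.018),c1=(38,48,.018),c2=(405,46,.018)).items(): print(n,*P(*a))
```

```text
TL [475.9 406.5] [-16.9  37.6]
TR [505.9 439.5] [27.7 37.2]
BL [558.2 332.8] [-17.  -72.8]
BR [588.1 366. ] [ 27.7 -73. ]
hole [514.4 396.1] [1.1 2. ]
nut [590.9 326.6] [   0.2 -101.4]
studtop [592.1 326. ] [   0.5 -102.6]
s1 [459.1 387. ] [-42.6  37.2]
s2 [516.1 450.8] [43.  37.2]
c1 [441.3 388.4] [-53.5  51.4]
c2 [513.1 469.1] [54.6 51.6]
```

Run:
```python
from rig import env
from h import *
plan(env,(430,-197.4,180),85.5)
```

```text
t 8.15 tcp [486.4 423.8 199.1] jaw 47.9 down [ 0.    -0.001 -1.   ] j7 14.4 w 85.4 F [ 0.6 -0.2  0.6]
slide [  19.7 -374.5 -498.7] turn -37.6 or 142.4
```

Call:
drive_tool([
  {"slide": [20, -374, -499], "turn": -38, "claw": 0},
  {"slide": [20, -374, -499], "turn": -38, "claw": 0},
  {"slide": [20, -374, -499], "turn": -38, "claw": 0},
  {"slide": [20, -374, -499], "turn": -38, "claw": 0},
  {"slide": [20, -374, -499], "turn": -38, "claw": 0},
  {"slide": [20, -374, -499], "turn": -38, "claw": 0},
  {"slide": [20, -374, -499], "turn": -38, "claw": 0},
  {"slide": [20, -374, -499], "turn": -38, "claw": 0},
  {"slide": [20, -374, -499], "turn": -38, "claw": 0},
  {"slide": [20, -374, -499], "turn": -38, "claw": 0},
  {"slide": [20, -374, -499], "turn": -38, "claw": 0},
  {"slide": [20, -374, -499], "turn": -38, "claw": 0},
])

```text
time: 9.65
tcp_pos: [0.4288, -0.1971, 0.1791]
ee_rot: [60.0, 90.0, 145.8]
force: [0.8, 0.2, 0.7]
width: 0.0853
```

Run:
```python
from rig import env
from h import *
plan(env,(430,-197.4,14),85.5)
wshot(env,"w5")
```

```text
t 9.65 tcp [ 428.8 -197.1  179.1] jaw 85.8 down [-0.  0. -1.] j7 114.3 w 85.3 F [0.8 0.2 0.7]
slide [165.1  -1.3  -0.2] turn 0.3 or -179.7
```

View pics/w5.png

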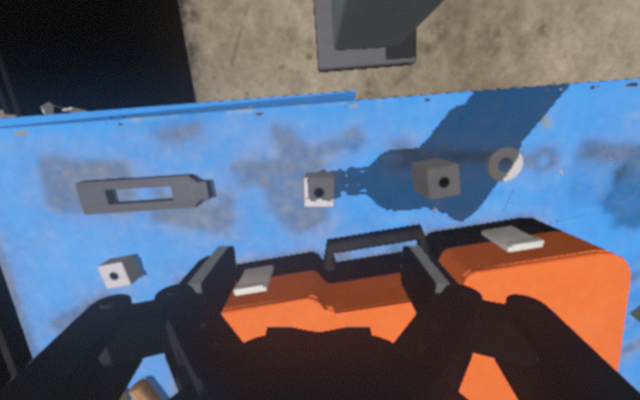

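Run:
```python
from h import *
crop("w5","w5a",295,160,50,55,10)
crop("w5","w5b",65,160,165,65,4.8)
c=cal("w5")
for u,v,z in((319,192.5,.036),(504,164.5,.006)): print((px2w(c,u,v,z)*1000).round(1)[:2])
```

```text
[ 430.8 -195.6]
[420.9  16.1]
```

View pics/w5a.png

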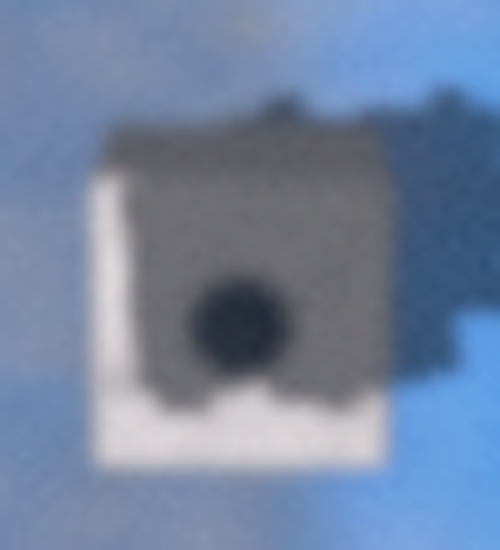

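View pics/w5b.png

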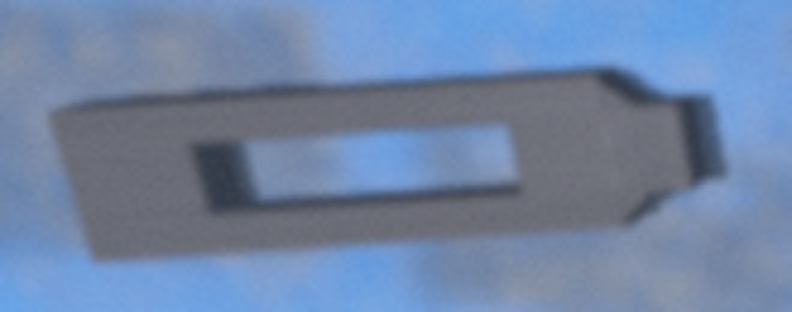

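Call:
drive_tool([
  {"slide": [60, -1, 1], "turn": 0, "claw": 0},
  {"slide": [110, -1, 1], "turn": 0, "claw": 0},
  {"slide": [145, -1, 1], "turn": 0, "claw": 0},
  {"slide": [160, -1, 1], "turn": 0, "claw": 0},
  {"slide": [166, -1, 1], "turn": 0, "claw": 0},
  {"slide": [166, -1, 1], "turn": 0, "claw": 0.3},
  {"slide": [166, -1, 1], "turn": 0, "claw": 1},
  {"slide": [166, -1, 1], "turn": 0, "claw": 1},
  {"slide": [166, -1, 1], "turn": 0, "claw": 1},
  {"slide": [166, -1, 1], "turn": 0, "claw": 1},
  {"slide": [166, -1, 1], "turn": 0, "claw": 1},
], grip_force=50)

```text
time: 11.08
tcp_pos: [0.4315, -0.196, 0.0143]
ee_rot: [-93.3, 89.9, -7.4]
force: [-0.3, -0.2, 6.5]
width: 0.031
```

Run:
```python
from rig import env
from h import *
plan(env,(430,-197.4,180),85.5)
```

```text
t 11.07 tcp [ 431.5 -196.    14.3] jaw 85.9 down [ 0.002 -0.    -1.   ] j7 129.8 w 31.0 F [-0.3 -0.2  6.5]
slide [-165.7    1.    -1.5] turn 0.4 or -179.6
```

Call:
drive_tool([
  {"slide": [-40, 0, 0], "turn": 0, "claw": 1},
  {"slide": [-90, 0, 0], "turn": 0, "claw": 1},
  {"slide": [-140, 0, 0], "turn": 0, "claw": 1},
  {"slide": [-170, 0, 0], "turn": 0, "claw": 1},
  {"slide": [-170, 0, 0], "turn": 0, "claw": 1},
])

```text
time: 11.7
tcp_pos: [0.4318, -0.1958, 0.185]
ee_rot: [-82.0, 89.7, 4.0]
force: [0.3, 1.3, -2.8]
width: 0.0312
```

Run:
```python
from rig import env
from h import *
print(pl(.5,-172,180))
plan(env,pl(.5,-172,182),48.2)
```

```text
[643.75513818 279.72915312 180.        ]
t 11.7 tcp [ 431.8 -195.8  185. ] jaw 86.0 down [ 0.005  0.    -1.   ] j7 114.6 w 31.2 F [ 0.3  1.3 -2.8]
slide [   4.3 -178.   489.3] turn 37.8 or -142.2
```

Call:
drive_tool([
  {"slide": [2, -178, 489], "turn": 38, "claw": 1},
  {"slide": [2, -178, 489], "turn": 38, "claw": 1},
  {"slide": [2, -178, 489], "turn": 38, "claw": 1},
  {"slide": [2, -178, 489], "turn": 38, "claw": 1},
  {"slide": [2, -178, 489], "turn": 38, "claw": 1},
  {"slide": [2, -178, 489], "turn": 38, "claw": 1},
  {"slide": [2, -178, 489], "turn": 38, "claw": 1},
  {"slide": [2, -178, 489], "turn": 38, "claw": 1},
  {"slide": [2, -178, 489], "turn": 38, "claw": 1},
  {"slide": [2, -178, 489], "turn": 38, "claw": 1},
  {"slide": [2, -178, 489], "turn": 38, "claw": 1},
])

```text
time: 13.08
tcp_pos: [0.6416, 0.2777, 0.179]
ee_rot: [172.3, 89.8, -139.9]
force: [-0.5, -1.4, -3.3]
width: 0.031
```

Run:
```python
from rig import env
from h import *
plan(env,pl(.5,-172,33),48.2)
wshot(env,"w6")
```

```text
t 13.07 tcp [641.6 277.7 179. ] jaw 47.9 down [-0.003 -0.003 -1.   ] j7 38.5 w 31.0 F [-0.5 -1.4 -3.3]
slide [146.   -0.3   3.6] turn -0.3 or 179.7
```

View pics/w6.png

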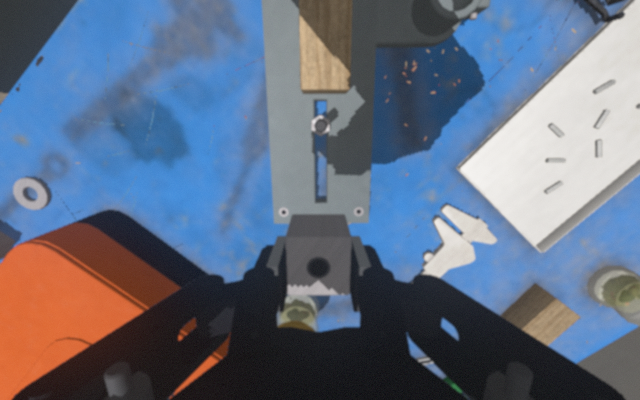

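Run:
```python
from h import *
crop("w6","w6a",260,80,120,145,5)
```

```text
(no output)
```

View pics/w6a.png

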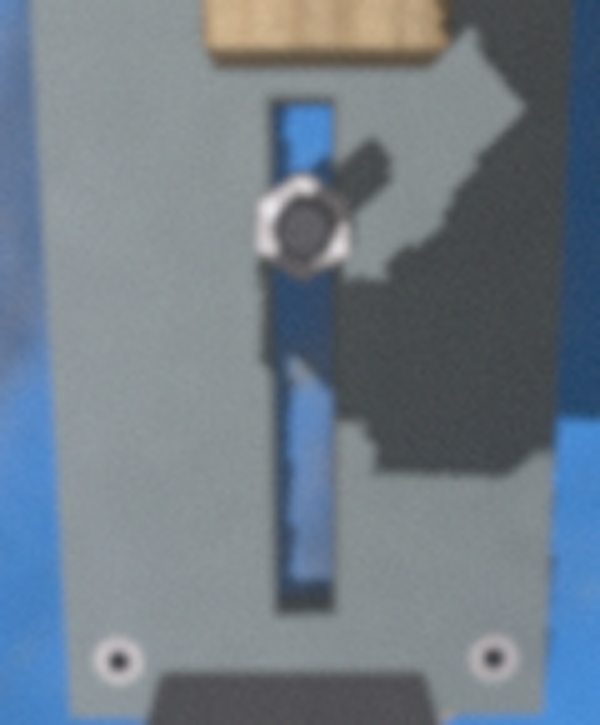

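Run:
```python
from h import *
c=cal("w6")
def P(x,y,z,s=5,x0=260,y0=80):
    p=px2w(c,(x+.5)/s-.5+x0,(y+.5)/s-.5+y0,z)[:2]*1000;return p.round(1),np.array([(p-o)@X,(p-o)@Y]).round(1)
for n,a in dict(nut=(303,226,.024),studtop=(306,225,.086),s1=(119,661,.018),s2=(494,658,.018),sl0=(303,100,.018),sl1=(306,613,.018),offL=(205,48,.053),offR=(442,48,.053)).items(): print(n,*P(*a))
```

```text
nut [593.2 325. ] [   0.6 -104.1]
studtop [593.2 325.3] [   0.8 -104. ]
s1 [636.2 229.6] [ -41.9 -199.8]
s2 [693.2 293.7] [  43.9 -199.5]
sl0 [574.7 341.7] [  0.7 -79.2]
sl1 [656.5 269. ] [   0.9 -188.6]
offL [558.4 332.5] [-17.1 -73.2]
offR [587.  364.1] [ 25.6 -73.4]
```

Call:
drive_tool([
  {"slide": [50, 0, 0], "turn": 0, "claw": 1},
  {"slide": [90, 0, 0], "turn": 0, "claw": 1},
  {"slide": [110, 0, 0], "turn": 0, "claw": 1},
  {"slide": [110, 0, 0], "turn": 0, "claw": 1},
  {"slide": [110, 0, 0], "turn": 0, "claw": 1},
])

```text
time: 13.75
tcp_pos: [0.6441, 0.2795, 0.0734]
ee_rot: [-27.8, 89.8, 20.1]
force: [0.2, 0.4, -1.6]
width: 0.0309
```

Run:
```python
from rig import env
from h import *
plan(env,pl(.7,-172,33),48.2)
```

```text
t 13.75 tcp [644.1 279.5  73.4] jaw 47.9 down [ 0.003  0.001 -1.   ] j7 41.4 w 30.9 F [ 0.2  0.4 -1.6]
slide [40.4  0.5 -0. ] turn -0.3 or 179.7
```

Call:
drive_tool([
  {"slide": [25, 0, 0], "turn": 0, "claw": 1},
  {"slide": [35, 0, 0], "turn": 0, "claw": 1},
  {"slide": [38, 0, 0], "turn": 0, "claw": 1},
  {"slide": [39, 0, 0], "turn": 0, "claw": 1},
  {"slide": [40, 0, 0], "turn": 0, "claw": 1},
  {"slide": [40, 0, 0], "turn": 0, "claw": 1},
])

```text
time: 14.5
tcp_pos: [0.6433, 0.2799, 0.0325]
ee_rot: [-19.6, 89.9, 28.3]
force: [-0.4, -0.0, 1.7]
width: 0.0309
```

Run:
```python
from rig import env
from h import *
plan(env,pl(.7,-172,33),48.2)
```

```text
t 14.5 tcp [643.3 279.9  32.5] jaw 47.9 down [ 0.001  0.001 -1.   ] j7 42.5 w 30.9 F [-0.4 -0.   1.7]
slide [-0.5 -0.4  0.4] turn -0.3 or 179.7
```

Call:
drive_tool([
  {"slide": [1, 0, 0], "turn": 0, "claw": 1},
  {"slide": [1, 0, 0], "turn": 0, "claw": 0.4},
  {"slide": [1, 0, 0], "turn": 0, "claw": 0.2},
  {"slide": [1, 0, 0], "turn": 0, "claw": 0},
  {"slide": [-30, 0, 0], "turn": 0, "claw": 0},
  {"slide": [-80, 0, 0], "turn": 0, "claw": 0},
  {"slide": [-140, 0, 0], "turn": 0, "claw": 0},
  {"slide": [-170, -60, 0], "turn": 0, "claw": 0},
  {"slide": [-170, -60, 0], "turn": 0, "claw": 0},
  {"slide": [-170, -60, 0], "turn": 0, "claw": 0},
])

```text
time: 15.75
tcp_pos: [0.6872, 0.2388, 0.201]
ee_rot: [106.7, 90.0, 154.6]
force: [-0.7, 0.5, -0.3]
width: 0.0857
```

Run:
```python
from rig import env
from h import *
plan(env,pl(.5,-172,33),48.2)
wshot(env,"w7");
crop("w7","w7a",240,40,160,240,2.5)
```

```text
t 15.75 tcp [687.2 238.8 201. ] jaw 47.9 down [-0.  0. -1.] j7 42.3 w 85.7 F [-0.7  0.5 -0.3]
slide [168.   59.6   1.3] turn -0.3 or 179.7
```

View pics/w7a.png

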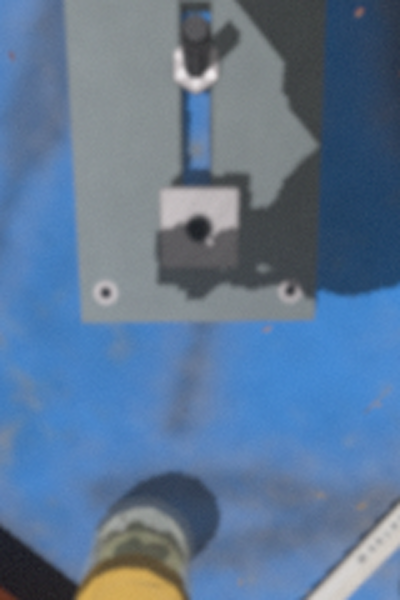

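Run:
```python
from rig import env
from h import *
c=cal("w7")
def P(x,y,z,s=2.5,x0=240,y0=40):
    p=px2w(c,(x+.5)/s-.5+x0,(y+.5)/s-.5+y0,z)[:2]*1000;return p.round(1),np.array([(p-o)@X,(p-o)@Y]).round(1)
for n,a in dict(blk=(199,229,.054),nut=(196,69,.024),studtop=(197,26,.086),s1=(105,293,.018),s2=(290,291,.018)).items(): print(n,*P(*a))
c=cal("w5")
for n,a in dict(tailT=(52,108),tailB=(97,261),noseT=(678,97),noseB=(692,187),slTL=(192,143),slBL=(212,212),slTR=(509,122),slBR=(520,190)).items(): print(n,P(*a,.012,4.8,65,160)[0])
plan(env,(426,-403,200),90)
```

```text
blk [643.3 281.6] [   1.6 -170.4]
nut [594.7 324. ] [   0.8 -105.9]
studtop [593.5 325.4] [   1.1 -104.1]
s1 [636.1 229.5] [ -42.1 -199.8]
s2 [693.1 293.8] [  43.9 -199.4]
tailT [ 404.3 -469.9]
tailB [ 442.3 -470.7]
noseT [ 412.5 -322.4]
noseB [ 434.5 -323. ]
slTL [ 415.1 -439.4]
slBL [ 432.2 -439.4]
slTR [ 415.6 -363.3]
slBR [ 432.2 -364.3]
t 15.8 tcp [686.3 240.1 200.2] jaw 48.0 down [-0.002  0.001 -1.   ] j7 42.3 w 85.3 F [-0.1  0.5 -1. ]
slide [ 3.000e-01 -2.374e+02 -6.519e+02] turn -42.0 or 138.0
```

Call:
drive_tool([
  {"slide": [0, -236, -651], "turn": 48, "claw": 0},
  {"slide": [0, -236, -651], "turn": 48, "claw": 0},
  {"slide": [0, -236, -651], "turn": 48, "claw": 0},
  {"slide": [0, -236, -651], "turn": 48, "claw": 0},
  {"slide": [0, -236, -651], "turn": 48, "claw": 0.4},
  {"slide": [0, -236, -651], "turn": 48, "claw": 0.4},
  {"slide": [0, -236, -651], "turn": 48, "claw": 0.4},
  {"slide": [0, -236, -651], "turn": 48, "claw": 0.4},
  {"slide": [0, -236, -651], "turn": 48, "claw": 0.4},
  {"slide": [0, -236, -651], "turn": 48, "claw": 0.4},
  {"slide": [0, -236, -651], "turn": 48, "claw": 0.4},
  {"slide": [0, -236, -651], "turn": 48, "claw": 0.4},
])

```text
time: 17.3
tcp_pos: [0.4222, -0.4058, 0.2008]
ee_rot: [-144.9, 89.8, -145.4]
force: [0.0, 0.7, -0.6]
width: 0.0511
```

Run:
```python
from rig import env
from h import *
plan(env,(424,-402,60),0)
```

```text
t 17.3 tcp [ 422.2 -405.8  200.8] jaw -0.5 down [-0.002 -0.002 -1.   ] j7 61.3 w 51.1 F [ 0.   0.7 -0.6]
slide [140.8   4.    2.1] turn -0.5 or 179.5
```

Claw 0.4 gives 51 mm. Down to z≈100 for a close look, settled.

Call:
drive_tool([
  {"slide": [40, 2, 1], "turn": 0, "claw": 0.4},
  {"slide": [80, 2, 1], "turn": 0, "claw": 0.4},
  {"slide": [100, 2, 1], "turn": 0, "claw": 0.4},
  {"slide": [100, 2, 1], "turn": 0, "claw": 0.4},
  {"slide": [100, 2, 1], "turn": 0, "claw": 0.4},
])

```text
time: 17.92
tcp_pos: [0.4283, -0.4004, 0.1025]
ee_rot: [-38.4, 89.9, -38.4]
force: [0.8, -1.4, -0.0]
width: 0.0516
```

Run:
```python
from rig import env
from h import *
plan(env,(424,-402,60),0)
wshot(env,"w8")
```

```text
t 17.93 tcp [ 428.3 -400.4  102.5] jaw -0.0 down [ 0.002 -0.001 -1.   ] j7 65.9 w 51.6 F [ 0.8 -1.4 -0. ]
slide [42.5 -1.5 -4.3] turn -0.0 or 180.0
```

View pics/w8.png

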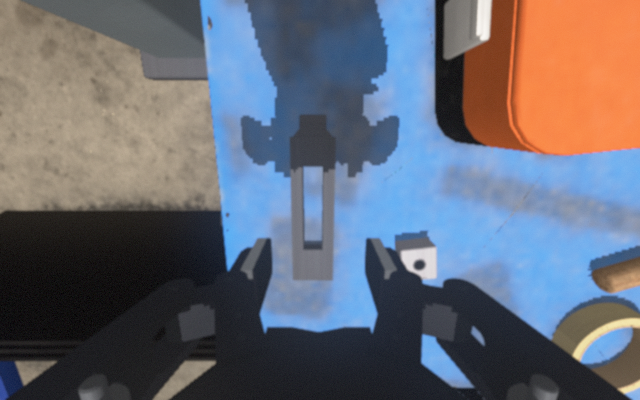

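Run:
```python
from rig import env
from h import *
c=cal("w8")
for u,v in((313,167),(313,241),(313,116),(313,279),(290,160),(334,160),(294,275),(333,275)): print((px2w(c,u,v,.012)*1000).round(1)[:2])
plan(env,(424,-402,10),0)
```

```text
[ 425.1 -366.1]
[ 424.8 -433.2]
[ 425.3 -325.2]
[ 424.6 -471.9]
[ 406.  -360.2]
[ 442.7 -360.2]
[ 406.8 -467.7]
[ 443.4 -467.7]
t 17.98 tcp [ 428.3 -400.7  102.8] jaw -0.0 down [ 0.002 -0.002 -1.   ] j7 65.9 w 51.0 F [0.5 0.4 0.1]
slide [92.8 -1.2 -4.5] turn -0.0 or 180.0
```

Call:
drive_tool([
  {"slide": [40, -2, -4], "turn": 0, "claw": 0.4},
  {"slide": [75, -2, -4], "turn": 0, "claw": 0.4},
  {"slide": [90, -2, -4], "turn": 0, "claw": 0.4},
  {"slide": [95, -2, -4], "turn": 0, "claw": 0.4},
  {"slide": [97, -2, -4], "turn": 0, "claw": 0.4},
  {"slide": [97, -2, -4], "turn": 0, "claw": 0.4},
  {"slide": [97, -2, -4], "turn": 0, "claw": 0.4},
])

```text
time: 18.85
tcp_pos: [0.4238, -0.4023, 0.005]
ee_rot: [-30.6, 89.9, -30.6]
force: [0.0, -0.4, 0.6]
width: 0.0512
```

Run:
```python
from rig import env
from h import *
plan(env,(424.7,-403,3),0)
```

```text
t 18.85 tcp [ 423.8 -402.3    5. ] jaw -0.0 down [ 0.001 -0.001 -1.   ] j7 71.6 w 51.2 F [ 0.  -0.4  0.6]
slide [ 2.  -0.7  0.9] turn -0.0 or 180.0
```

Call:
drive_tool([
  {"slide": [2, -1, 1], "turn": 0, "claw": 0.4},
  {"slide": [3, -1, 1], "turn": 0, "claw": 0.4},
  {"slide": [3, -1, 1], "turn": 0, "claw": 0.4},
])

```text
time: 19.23
tcp_pos: [0.4243, -0.4029, 0.0011]
ee_rot: [116.3, 90.0, 116.2]
force: [1.3, 0.5, 0.4]
width: 0.0512
```

No contact yet; close here.

Call:
drive_tool([
  {"slide": [0, 0, 0], "turn": 0, "claw": 0.5},
  {"slide": [0, 0, 0], "turn": 0, "claw": 0.8},
  {"slide": [0, 0, 0], "turn": 0, "claw": 1},
  {"slide": [0, 0, 0], "turn": 0, "claw": 1},
  {"slide": [0, 0, 0], "turn": 0, "claw": 1},
], grip_force=80)

```text
time: 19.85
tcp_pos: [0.4242, -0.4031, 0.0017]
ee_rot: [58.5, 90.0, 58.4]
force: [-1.7, 1.0, 5.7]
width: 0.0357
```

Run:
```python
from rig import env
from h import *
plan(env,(424.7,-403,3),0)
```

```text
t 19.85 tcp [ 424.2 -403.1    1.7] jaw -0.1 down [ 0.  0. -1.] j7 71.8 w 35.7 F [-1.7  1.   5.7]
slide [-1.3  0.1  0.5] turn -0.1 or 179.9
```

Call:
drive_tool([
  {"slide": [-15, 0, 0], "turn": 0, "claw": 1},
  {"slide": [-40, 0, 0], "turn": 0, "claw": 1},
  {"slide": [-80, 0, 0], "turn": 0, "claw": 1},
  {"slide": [-120, 0, 0], "turn": 0, "claw": 1},
  {"slide": [-160, 0, 0], "turn": 0, "claw": 1},
  {"slide": [-180, 0, 0], "turn": 0, "claw": 1},
  {"slide": [-180, 0, 0], "turn": 0, "claw": 1},
  {"slide": [-180, 0, 0], "turn": 0, "claw": 1},
])

```text
time: 20.85
tcp_pos: [0.4237, -0.4018, 0.1795]
ee_rot: [132.8, 89.8, 132.8]
force: [0.7, 0.1, -3.2]
width: 0.0356
```

Run:
```python
from rig import env
from h import *
wshot(env,"w9")
print(pl(.7,-122,180))
plan(env,pl(.7,-122,182),48.2)
```

```text
[606.61464469 313.20487183 180.        ]
t 20.9 tcp [ 423.6 -401.8  179.4] jaw -0.0 down [-0.003  0.002 -1.   ] j7 62.5 w 35.4 F [-0.1  0.4 -3.7]
slide [ -1.4 715.1 182.4] turn -48.2 or 131.8
```

View pics/w9.png

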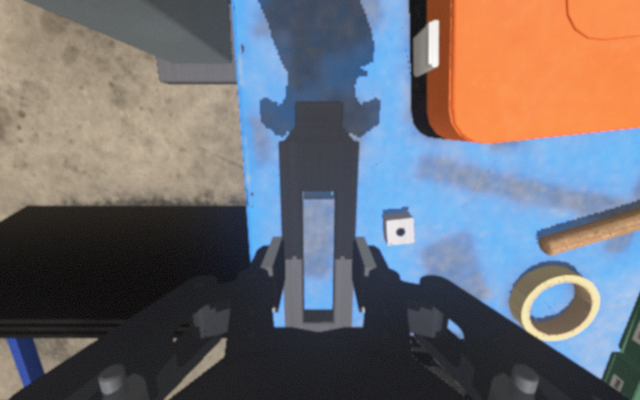

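Call:
drive_tool([
  {"slide": [-2, 715, 182], "turn": -48, "claw": 1},
  {"slide": [-2, 715, 182], "turn": -48, "claw": 1},
  {"slide": [-2, 715, 182], "turn": -48, "claw": 1},
  {"slide": [-2, 715, 182], "turn": -48, "claw": 1},
  {"slide": [-2, 715, 182], "turn": -48, "claw": 1},
  {"slide": [-2, 715, 182], "turn": -48, "claw": 1},
  {"slide": [-2, 715, 182], "turn": -48, "claw": 1},
  {"slide": [-2, 715, 182], "turn": -48, "claw": 1},
  {"slide": [-2, 715, 182], "turn": -48, "claw": 1},
  {"slide": [-2, 715, 182], "turn": -48, "claw": 1},
  {"slide": [-2, 715, 182], "turn": -48, "claw": 1},
  {"slide": [-2, 715, 182], "turn": -48, "claw": 1},
])

```text
time: 22.4
tcp_pos: [0.606, 0.3149, 0.1809]
ee_rot: [148.3, 89.8, -163.6]
force: [1.8, -0.0, -3.4]
width: 0.0358
```

Call:
drive_tool([
  {"slide": [0, 0, 0], "turn": 0, "claw": 1},
  {"slide": [0, 0, 0], "turn": 0, "claw": 1},
  {"slide": [0, 0, 0], "turn": 0, "claw": 1},
  {"slide": [0, 0, 0], "turn": 0, "claw": 1},
])

```text
time: 22.9
tcp_pos: [0.6071, 0.3103, 0.1834]
ee_rot: [164.6, 90.0, -147.6]
force: [-0.2, 0.8, -3.2]
width: 0.0353
```

Run:
```python
from rig import env
from h import *
plan(env,pl(.7,-122,110),48.2)
wshot(env,"w10")
```

```text
t 22.9 tcp [607.1 310.3 183.4] jaw 47.8 down [-0. -0. -1.] j7 32.7 w 35.3 F [-0.2  0.8 -3.2]
slide [73.4  2.3  1.8] turn -0.4 or 179.6
```

View pics/w10.png

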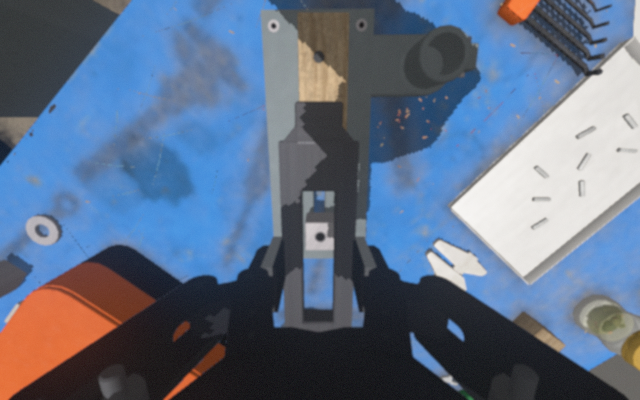

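Call:
drive_tool([
  {"slide": [30, 2, 2], "turn": 0, "claw": 1},
  {"slide": [60, 2, 2], "turn": 0, "claw": 1},
  {"slide": [82, 2, 2], "turn": 0, "claw": 1},
  {"slide": [82, 2, 2], "turn": 0, "claw": 1},
  {"slide": [82, 2, 2], "turn": 0, "claw": 1},
  {"slide": [82, 2, 2], "turn": 0, "claw": 1},
])

```text
time: 23.7
tcp_pos: [0.6079, 0.315, 0.103]
ee_rot: [-19.0, 89.8, 29.0]
force: [-0.5, -0.7, -2.3]
width: 0.0355
```

Run:
```python
from rig import env
from h import *
plan(env,pl(.7,-122,56),48.2)
wshot(env,"w11");crop("w11","w11a",250,80,140,260,2.3)
```

```text
t 23.7 tcp [607.9 315.  103. ] jaw 47.9 down [ 0.003  0.001 -1.   ] j7 34.6 w 35.5 F [-0.5 -0.7 -2.3]
slide [47.  -0.2 -2.3] turn -0.3 or 179.7
```

View pics/w11a.png

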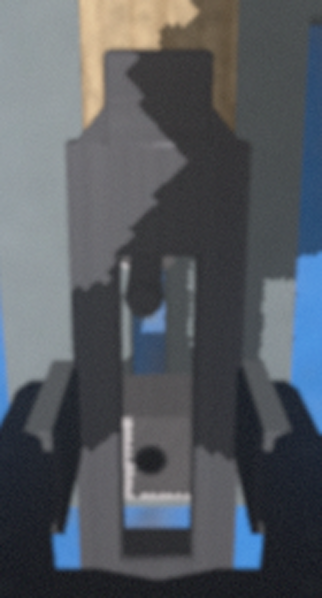

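Run:
```python
from rig import env
from h import *
c=cal("w11")
tcp=np.array([607.9,315.0])
def Q(u,v,z):
    p=px2w(c,u,v,z)[:2]*1000; return p.round(1),"plate",np.array([(p-o)@X,(p-o)@Y]).round(1),"rel tcp",np.array([(p-tcp)@X,(p-tcp)@Y]).round(1)
f=lambda x,y:(250+x/2.3,80+y/2.3)
zt=.1015+.012
print("stud",Q(*f(144.5,294),.086))
print("slotL",Q(*f(122,280),zt),"slotR",Q(*f(198,280),zt))
print("slotL",Q(*f(122,500),zt),"slotR",Q(*f(193,500),zt))
print("slot ends",Q(*f(160,257),zt),Q(*f(157,556),zt))
print("nose tip",Q(*f(160,50),zt))
print("blk",Q(*f(151,460),.054))
crop("w11","w11b",290,170,65,80,8)
plan(env,pl(.7,-122,56),48.2)
```

```text
stud (array([591.7, 326.8]), 'plate', array([   0.9, -101.8]), 'rel tcp', array([-2. , 19.9]))
slotL (array([580.3, 331.3]), 'plate', array([ -3.4, -90.4]), 'rel tcp', array([-6.3, 31.4])) slotR (array([591.2, 343.3]), 'plate', array([ 12.8, -90.5]), 'rel tcp', array([ 9.9, 31.3]))
slotL (array([619.8, 294.6]), 'plate', array([  -4.4, -144.2]), 'rel tcp', array([ -7.3, -22.5])) slotR (array([631., 307.]), 'plate', array([  12.4, -144.4]), 'rel tcp', array([  9.5, -22.6]))
slot ends (array([582. , 340.6]), 'plate', array([  4.7, -85.4]), 'rel tcp', array([ 1.8, 36.4])) (array([636.9, 290.2]), 'plate', array([   3.8, -159.9]), 'rel tcp', array([  0.9, -38.2]))
nose tip (array([551.4, 368.2]), 'plate', array([  4.9, -44.2]), 'rel tcp', array([ 2. , 77.6]))
blk (array([643.2, 282.2]), 'plate', array([   2., -170.]), 'rel tcp', array([ -0.9, -48.2]))
t 23.75 tcp [607.8 315.  102.8] jaw 47.9 down [ 0.002  0.001 -1.   ] j7 34.6 w 35.7 F [ 0.4 -0.  -3.7]
slide [46.8 -0.3 -2.2] turn -0.3 or 179.7
```

View pics/w11b.png

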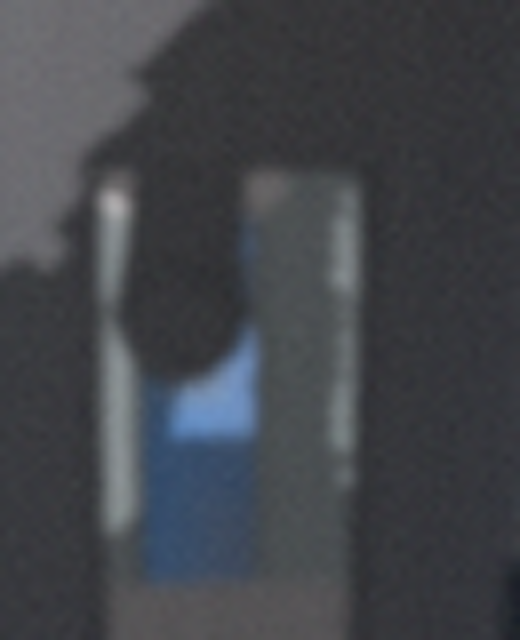

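Call:
drive_tool([
  {"slide": [3, 1, -3.5], "turn": 0, "claw": 1},
  {"slide": [5, 1, -3.5], "turn": 0, "claw": 1},
  {"slide": [5, 1, -3.5], "turn": 0, "claw": 1},
  {"slide": [5, 1, -3.5], "turn": 0, "claw": 1},
])

```text
time: 24.25
tcp_pos: [0.6038, 0.3128, 0.0963]
ee_rot: [4.3, 90.0, 52.2]
force: [-0.6, 0.2, -2.6]
width: 0.0352
```

Run:
```python
from rig import env
from h import *
plan(env,pl(.7,-122,56),48.2)
wshot(env,"w12");crop("w12","w12b",285,165,75,150,5)
```

```text
t 24.25 tcp [603.8 312.8  96.3] jaw 48.0 down [ 0.  0. -1.] j7 34.8 w 35.2 F [-0.6  0.2 -2.6]
slide [40.3 -1.9  2.2] turn -0.2 or 179.8
```

View pics/w12b.png

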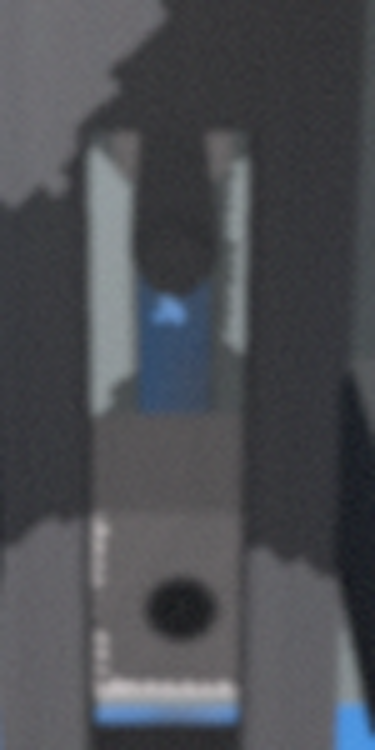

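Call:
drive_tool([
  {"slide": [8, 0, 0], "turn": 0, "claw": 1},
  {"slide": [16, 0, 0], "turn": 0, "claw": 1},
  {"slide": [22, 0, 0], "turn": 0, "claw": 1},
  {"slide": [25, 0, 0], "turn": 0, "claw": 1},
  {"slide": [25, 0, 0], "turn": 0, "claw": 1},
  {"slide": [25, 0, 0], "turn": 0, "claw": 1},
])

```text
time: 25.05
tcp_pos: [0.604, 0.3128, 0.0716]
ee_rot: [-17.9, 90.0, 30.1]
force: [0.4, -0.6, -2.7]
width: 0.0358
```

Run:
```python
from rig import env
from h import *
plan(env,pl(.7,-122,56),48.2)
wshot(env,"w13");crop("w13","w13b",285,165,75,150,5)
```

```text
t 25.05 tcp [604.  312.8  71.6] jaw 47.9 down [ 0.001  0.    -1.   ] j7 35.5 w 35.8 F [ 0.4 -0.6 -2.7]
slide [15.6 -1.7  2. ] turn -0.3 or 179.7
```

View pics/w13b.png

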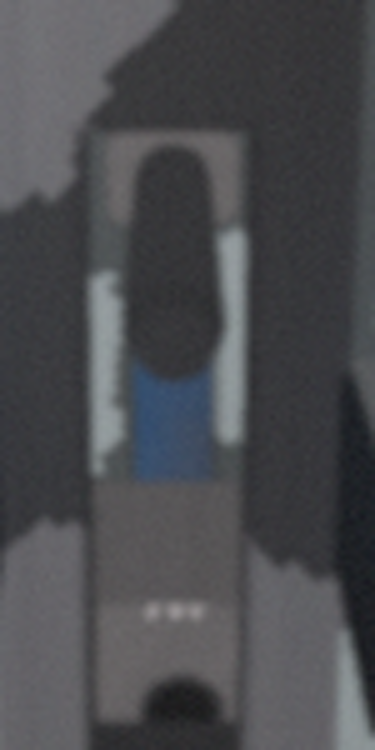

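Stud is through the slot, centred. Lower on.

Call:
drive_tool([
  {"slide": [6, 0, 0], "turn": 0, "claw": 1},
  {"slide": [11, 0, 0], "turn": 0, "claw": 1},
  {"slide": [14, 0, 0], "turn": 0, "claw": 1},
  {"slide": [15, 0, 0], "turn": 0, "claw": 1},
  {"slide": [15, 0, 0], "turn": 0, "claw": 1},
])

```text
time: 25.72
tcp_pos: [0.6038, 0.3128, 0.0563]
ee_rot: [-10.2, 90.0, 37.8]
force: [0.1, 1.2, -2.5]
width: 0.035
```

Run:
```python
from rig import env
from h import *
plan(env,pl(.7,-122,56),48.2)
```

```text
t 25.73 tcp [603.8 312.8  56.3] jaw 48.0 down [ 0.  0. -1.] j7 35.9 w 35.0 F [ 0.1  1.2 -2.5]
slide [ 0.3 -1.8  2.2] turn -0.2 or 179.8
```

Call:
drive_tool([
  {"slide": [1, 0, 0], "turn": 0, "claw": 1},
  {"slide": [2, 0, 0], "turn": 0, "claw": 1},
  {"slide": [2, 0, 0], "turn": 0, "claw": 1},
])

```text
time: 26.1
tcp_pos: [0.604, 0.3129, 0.0554]
ee_rot: [15.3, 90.0, 63.3]
force: [-3.1, -0.4, 5.9]
width: 0.0352
```

Contact. Release and rise.

Call:
drive_tool([
  {"slide": [0, 0, 0], "turn": 0, "claw": 0.7},
  {"slide": [0, 0, 0], "turn": 0, "claw": 0.3},
  {"slide": [0, 0, 0], "turn": 0, "claw": 0.3},
  {"slide": [-10, 0, 0], "turn": 0, "claw": 0.3},
  {"slide": [-50, 0, 0], "turn": 0, "claw": 0.3},
  {"slide": [-100, 0, 0], "turn": 0, "claw": 0.3},
  {"slide": [-140, 0, 0], "turn": 0, "claw": 0.3},
  {"slide": [-140, -20, 0], "turn": 0, "claw": 0.3},
  {"slide": [-140, -20, 0], "turn": 0, "claw": 0.3},
])

```text
time: 27.22
tcp_pos: [0.6197, 0.2968, 0.1944]
ee_rot: [-105.7, 89.9, -58.0]
force: [-0.2, -0.6, -0.9]
width: 0.0598
```

Run:
```python
from rig import env
from h import *
plan(env,(421,16,60),90)
wshot(env,"w14")
```

```text
t 27.23 tcp [619.7 296.8 194.4] jaw 47.7 down [ 0.001 -0.001 -1.   ] j7 33.9 w 59.8 F [-0.2 -0.6 -0.9]
slide [ 134.6  -41.5 -341.4] turn -42.3 or 137.7
```

View pics/w14.png

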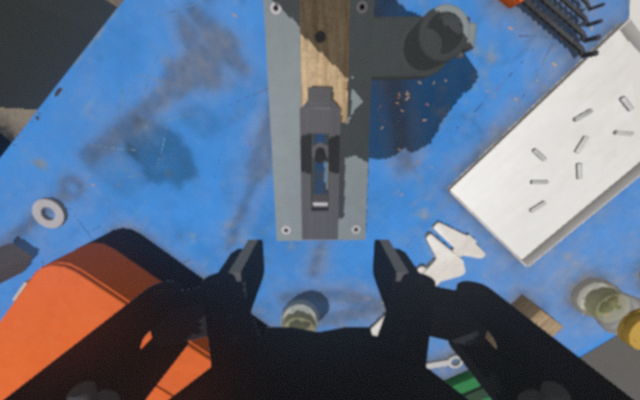

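Run:
```python
from h import *
crop("w14","w14a",280,75,80,175,4)
```

```text
(no output)
```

View pics/w14a.png

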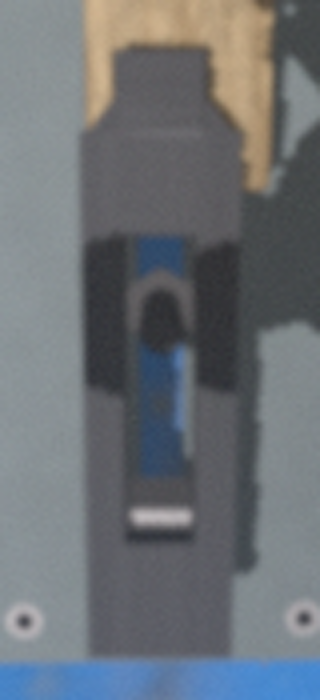

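Run:
```python
from h import *
c=cal("w14")
def P(x,y,z,s=4,x0=280,y0=75):
    p=px2w(c,(x+.5)/s-.5+x0,(y+.5)/s-.5+y0,z)[:2]*1000;return p.round(1),np.array([(p-o)@X,(p-o)@Y]).round(1)
for n,a in dict(tipL=(114,47,.066),tipR=(211,47,.066),tailL=(89,657,.066),tailR=(231,657,.066),slT=(161,236,.066),slB=(161,541,.066),nut=(162,290,.024),studtop=(161,328,.086),s1=(24,621,.018),s2=(303,619,.018),offR=(271,190,.053)).items(): print(n,*P(*a))
```

```text
tipL [539.6 358.7] [-10.  -41.8]
tipR [554.4 374.9] [ 11.9 -41.9]
tailL [644.5 252.7] [ -19.2 -190.6]
tailR [669.6 280.3] [  18.1 -190.9]
slT [577.6 338.7] [  0.4 -83.4]
slB [633.6 288.1] [-1.000e-01 -1.588e+02]
nut [589.7 328.5] [  0.8 -99.2]
studtop [591.8 325.6] [ 1.000e-01 -1.027e+02]
s1 [635.7 230. ] [ -42.  -199.2]
s2 [692.7 293.7] [  43.5 -199.2]
offR [588.  365.8] [ 27.5 -73. ]
```

Call:
drive_tool([
  {"slide": [0, -41, -341], "turn": -42, "claw": 0.1},
  {"slide": [0, -41, -341], "turn": -42, "claw": 0.1},
  {"slide": [0, -41, -341], "turn": -42, "claw": 0.1},
  {"slide": [0, -41, -341], "turn": -42, "claw": 0.1},
  {"slide": [0, -41, -341], "turn": -42, "claw": 0.3},
  {"slide": [0, -41, -341], "turn": -42, "claw": 0.3},
  {"slide": [50, -41, -341], "turn": -42, "claw": 0.3},
  {"slide": [90, -41, -341], "turn": -42, "claw": 0.3},
  {"slide": [90, -41, -341], "turn": -42, "claw": 0.3},
  {"slide": [90, -41, -341], "turn": -42, "claw": 0.3},
])

```text
time: 28.52
tcp_pos: [0.4211, 0.0189, 0.1049]
ee_rot: [-95.0, 90.0, -5.0]
force: [0.4, -0.3, -0.3]
width: 0.0599
```

Run:
```python
from rig import env
from h import *
plan(env,(421,16,10),90)
wshot(env,"w15")
```

```text
t 28.52 tcp [421.1  18.9 104.9] jaw 90.0 down [ 0. -0. -1.] j7 90.5 w 59.9 F [ 0.4 -0.3 -0.3]
slide [94.9  0.1 -2.9] turn -0.0 or 180.0
```

View pics/w15.png

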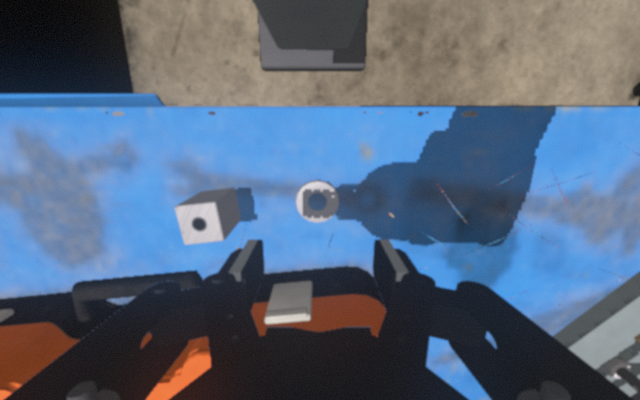

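Run:
```python
from h import *
crop("w15","w15a",285,170,65,65,8)
c=cal("w15")
for u,v in((318,201),):print((px2w(c,u,v,.006)*1000).round(1))
```

```text
[420.2  19.4   6. ]
```

View pics/w15a.png

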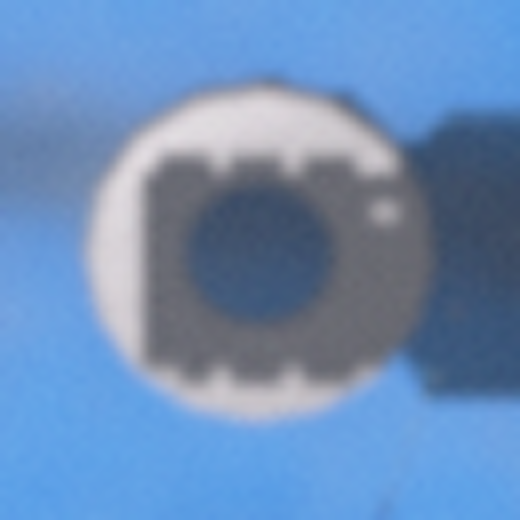

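Call:
drive_tool([
  {"slide": [40, 1, -1], "turn": 0, "claw": 0.4},
  {"slide": [75, 1, -1], "turn": 0, "claw": 0.4},
  {"slide": [95, 1, -1], "turn": 0, "claw": 0.4},
  {"slide": [101, 1, -1], "turn": 0, "claw": 0.4},
  {"slide": [103, 1, -1], "turn": 0, "claw": 0.4},
  {"slide": [103, 1, -1], "turn": 0, "claw": 0.4},
  {"slide": [103, 1, -1], "turn": 0, "claw": 0.4},
], grip_force=30)

```text
time: 29.45
tcp_pos: [0.4204, 0.0179, 0.002]
ee_rot: [-66.6, 89.9, 23.3]
force: [-0.9, 0.3, 0.8]
width: 0.0514
```

Run:
```python
from rig import env
from h import *
plan(env,(420.3,18,1),90)
```

```text
t 29.45 tcp [420.4  17.9   2. ] jaw 90.0 down [ 0.002  0.001 -1.   ] j7 102.8 w 51.4 F [-0.9  0.3  0.8]
slide [1.  0.1 0.1] turn -0.0 or 180.0
```

Call:
drive_tool([
  {"slide": [1, 0, 0], "turn": 0, "claw": 0.4},
  {"slide": [1, 0, 0], "turn": 0, "claw": 0.6},
  {"slide": [1, 0, 0], "turn": 0, "claw": 0.8},
  {"slide": [1, 0, 0], "turn": 0, "claw": 1},
  {"slide": [1, 0, 0], "turn": 0, "claw": 1},
  {"slide": [1, 0, 0], "turn": 0, "claw": 1},
  {"slide": [-5, 0, 0], "turn": 0, "claw": 1},
  {"slide": [-30, 0, 0], "turn": 0, "claw": 1},
  {"slide": [-60, 0, 0], "turn": 0, "claw": 1},
  {"slide": [-60, 0, 0], "turn": 0, "claw": 1},
  {"slide": [-60, 0, 0], "turn": 0, "claw": 1},
])

```text
time: 30.82
tcp_pos: [0.4191, 0.0179, 0.0609]
ee_rot: [75.6, 90.0, 165.6]
force: [0.1, -0.2, -0.7]
width: 0.0371
```

Run:
```python
from rig import env
from h import *
plan(env,pl(.4,-103.5,180),138.2)
wshot(env,"w16")
```

```text
t 30.82 tcp [419.1  17.9  60.9] jaw 90.0 down [-0.001  0.    -1.   ] j7 96.1 w 37.1 F [ 0.1 -0.2 -0.7]
slide [-119.2 -173.3  307.5] turn -48.2 or 131.8
```

View pics/w16.png

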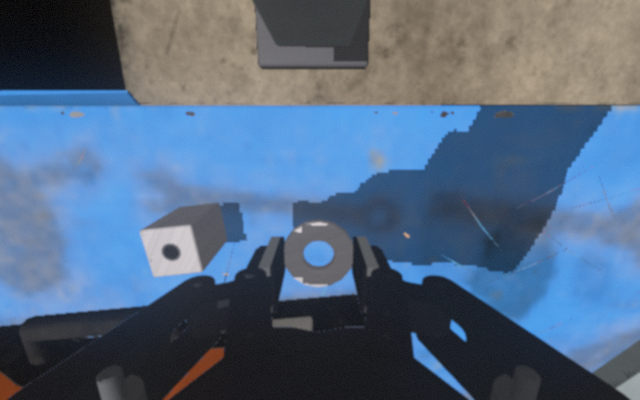

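Run:
```python
from h import *
crop("w16","w16a",275,210,90,90,6)
c=cal("w16")
for u,v in((319,252),):print((px2w(c,u,v,.066)*1000).round(1)-[419.1,17.9,0])
```

```text
[-1.2  0.9 66. ]
```

View pics/w16a.png

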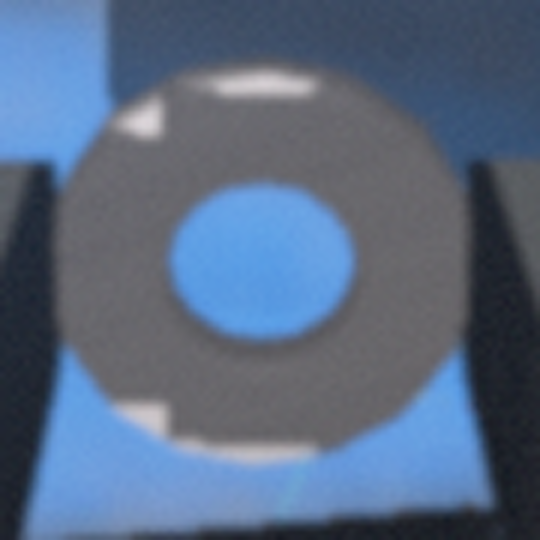

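Call:
drive_tool([
  {"slide": [-50, 0, 0], "turn": 0, "claw": 1},
  {"slide": [-105, 0, 0], "turn": 0, "claw": 1},
  {"slide": [-120, -40, 60], "turn": -10, "claw": 1},
  {"slide": [-120, -172, 307], "turn": -48, "claw": 1},
  {"slide": [-120, -172, 307], "turn": -48, "claw": 1},
  {"slide": [-120, -172, 307], "turn": -48, "claw": 1},
  {"slide": [-120, -172, 307], "turn": -48, "claw": 1},
  {"slide": [-120, -172, 307], "turn": -48, "claw": 1},
  {"slide": [-120, -172, 307], "turn": -48, "claw": 1},
  {"slide": [-120, -172, 307], "turn": -48, "claw": 1},
  {"slide": [-120, -172, 307], "turn": -48, "claw": 1},
  {"slide": [-120, -172, 307], "turn": -48, "claw": 1},
])

```text
time: 32.38
tcp_pos: [0.5918, 0.3233, 0.1815]
ee_rot: [9.2, 90.0, 147.0]
force: [0.0, -0.1, -1.2]
width: 0.0371
```

Run:
```python
from rig import env
from h import *
plan(env,pl(.4,-103.5,105),138.2)
```

```text
t 32.38 tcp [591.8 323.3 181.5] jaw 137.9 down [-0.  0. -1.] j7 116.2 w 37.1 F [ 0.  -0.1 -1.2]
slide [76.5 -2.   0.7] turn -0.3 or 179.7
```

Call:
drive_tool([
  {"slide": [40, -2, 0], "turn": 0, "claw": 1},
  {"slide": [65, -2, 0], "turn": 0, "claw": 1},
  {"slide": [80, -2, 0], "turn": 0, "claw": 1},
  {"slide": [80, -2, 0], "turn": 0, "claw": 1},
  {"slide": [80, -2, 0], "turn": 0, "claw": 1},
])

```text
time: 33.0
tcp_pos: [0.5942, 0.3263, 0.1027]
ee_rot: [-106.9, 89.9, 31.0]
force: [0.2, 0.2, -0.4]
width: 0.0374
```

Run:
```python
from rig import env
from h import *
plan(env,pl(.4,-103.5,69),138.2)
wshot(env,"w17");crop("w17","w17a",260,170,120,150,5)
```

```text
t 33.0 tcp [594.2 326.3 102.7] jaw 137.9 down [ 0.002  0.001 -1.   ] j7 117.8 w 37.4 F [ 0.2  0.2 -0.4]
slide [33.7  1.8  0.5] turn -0.3 or 179.7
```

View pics/w17a.png

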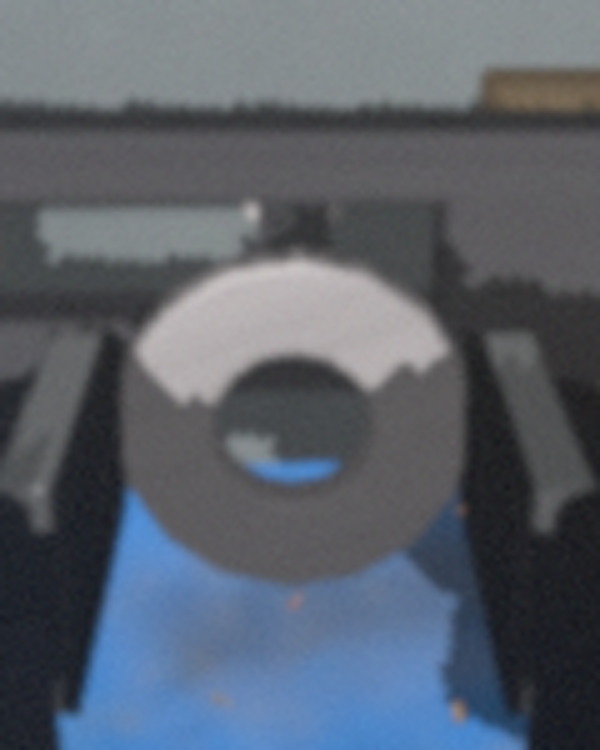

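Call:
drive_tool([
  {"slide": [6, 1.5, 0], "turn": 0, "claw": 1},
  {"slide": [12, 1.5, 0], "turn": 0, "claw": 1},
  {"slide": [12, 1.5, 0], "turn": 0, "claw": 1},
  {"slide": [12, 1.5, 0], "turn": 0, "claw": 1},
  {"slide": [12, 1.5, 0], "turn": 0, "claw": 1},
])

```text
time: 33.67
tcp_pos: [0.5924, 0.325, 0.0895]
ee_rot: [-105.2, 90.0, 32.7]
force: [-0.9, -0.1, 0.1]
width: 0.0373
```

Run:
```python
from rig import env
from h import *
plan(env,pl(.4,-103.5,69),138.2)
wshot(env,"w18");crop("w18","w18a",260,170,120,150,5)
```

```text
t 33.67 tcp [592.4 325.   89.5] jaw 137.9 down [ 0.  0. -1.] j7 118.1 w 37.3 F [-0.9 -0.1  0.1]
slide [20.5 -0.4  0.1] turn -0.3 or 179.7
```

View pics/w18a.png

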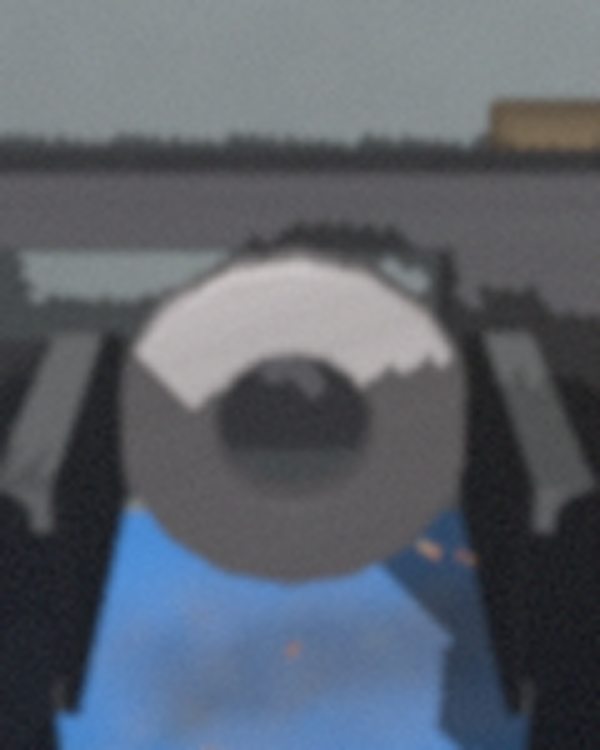

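Run:
```python
from rig import env
from h import *
c=cal("w18")
def pr(p): u=w2px(c,np.array(p)/1000); return ((u-[260,170])*5).round(0)
for st in ((592.5,325.7),):
  s=np.array(st)
  print("stud top ctr",pr((*s,86)),"near edge",pr((*(s-5.5*X),86)),"L",pr((*(s-5.5*Y),86)),pr((*(s+5.5*Y),86)))
# back-project washer features
def B(x,y,z): p=px2w(c,260+x/5,170+y/5,z)[:2]*1000; return np.array([(p-o)@X,(p-o)@Y]).round(1)
print("washer outer ctr", [B(294,257,.0945),B(290,582,.0945)],[B(122,400,.0945),B(467,400,.0945)],"hole",[B(294,353,.0945),B(294,500,.0945)])
print("hole bottom near edge", B(294,450,.0885))
print("stud near edge if row395", B(290,395,.086))
crop("w18","w18b",295,230,50,45,14)
```

```text
stud top ctr [298. 391.] near edge [298. 346.] L [250. 391.] [346. 391.]
washer outer ctr [array([ -18.6, -103.6]), array([  19.9, -104.2])] [array([  -2.4, -122.1]), array([ -2.3, -85. ])] hole [array([  -7.8, -103.6]), array([   9.7, -103.7])]
hole bottom near edge [   6.7 -103.7]
stud near edge if row395 [   1.1 -104.1]
```

View pics/w18b.png

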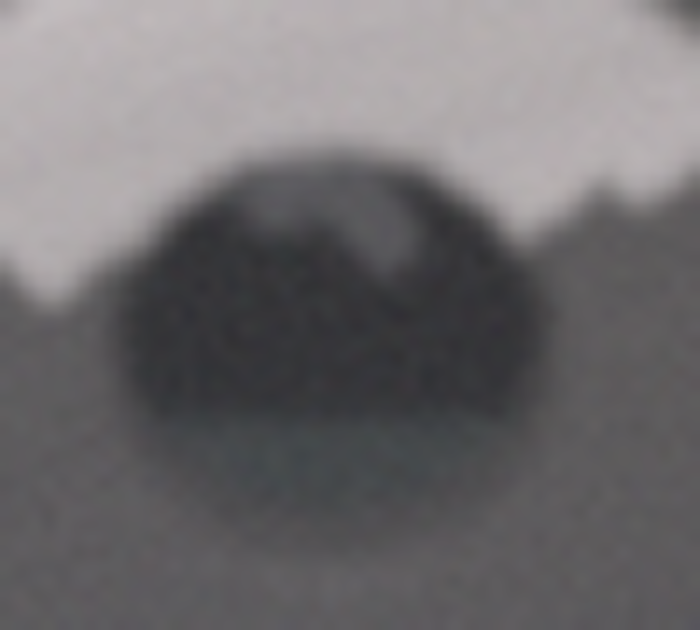

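Call:
drive_tool([
  {"slide": [3, 0, 0], "turn": 0, "claw": 1},
  {"slide": [6, 0, 0], "turn": 0, "claw": 1},
  {"slide": [9, 0, 0], "turn": 0, "claw": 1},
  {"slide": [9, 0, 0], "turn": 0, "claw": 1},
  {"slide": [9, 0, 0], "turn": 0, "claw": 1},
])

```text
time: 34.35
tcp_pos: [0.5923, 0.3249, 0.0804]
ee_rot: [-105.5, 90.0, 32.5]
force: [0.0, -0.2, -0.1]
width: 0.0375
```

Run:
```python
from rig import env
from h import *
plan(env,pl(.4,-103.5,69),138.2)
wshot(env,"w19");crop("w19","w19a",260,170,120,150,5)
```

```text
t 34.35 tcp [592.3 324.9  80.4] jaw 137.9 down [ 0.  0. -1.] j7 118.3 w 37.5 F [ 0.  -0.2 -0.1]
slide [11.4 -0.5  0. ] turn -0.3 or 179.7
```

View pics/w19a.png

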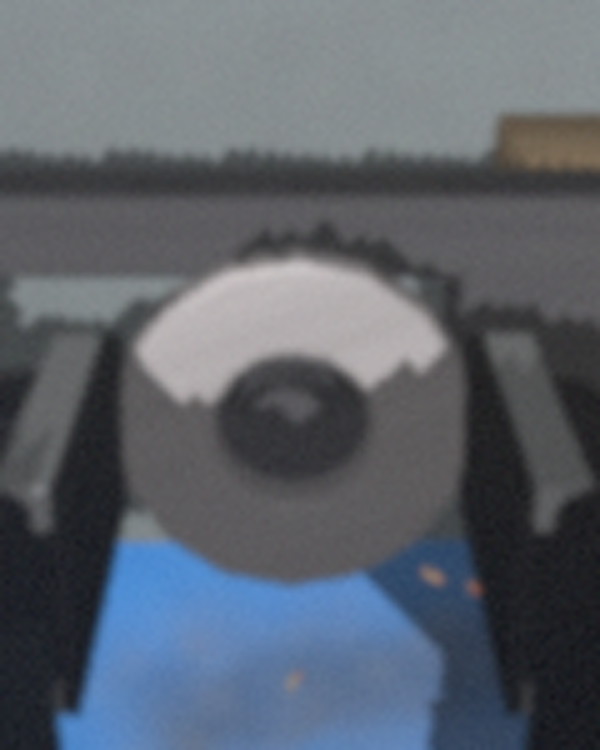

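Call:
drive_tool([
  {"slide": [4, 0, 0], "turn": 0, "claw": 1},
  {"slide": [8, 0, 0], "turn": 0, "claw": 1},
  {"slide": [11, 0, 0], "turn": 0, "claw": 1},
  {"slide": [12, 0, 0], "turn": 0, "claw": 1},
  {"slide": [12, 0, 0], "turn": 0, "claw": 1},
])

```text
time: 35.02
tcp_pos: [0.5922, 0.3249, 0.0682]
ee_rot: [65.6, 90.0, -156.5]
force: [0.6, 0.7, -0.1]
width: 0.0377
```

Call:
drive_tool([
  {"slide": [0.5, 0, 0], "turn": 0, "claw": 0.8},
  {"slide": [0, 0, 0], "turn": 0, "claw": 0.4},
  {"slide": [0, 0, 0], "turn": 0, "claw": 0.3},
  {"slide": [0, 0, 0], "turn": 0, "claw": 0.3},
  {"slide": [-20, 0, 0], "turn": 0, "claw": 0.3},
  {"slide": [-60, 0, 0], "turn": 0, "claw": 0.3},
  {"slide": [-110, 0, 0], "turn": 0, "claw": 0.3},
  {"slide": [-140, 0, 0], "turn": 0, "claw": 0.3},
  {"slide": [-140, 0, 0], "turn": 0, "claw": 0.3},
  {"slide": [-140, 0, 0], "turn": 0, "claw": 0.3},
])

```text
time: 36.28
tcp_pos: [0.5919, 0.3248, 0.2083]
ee_rot: [34.3, 90.0, 172.2]
force: [-0.4, 0.4, 0.6]
width: 0.0597
```

Run:
```python
from rig import env
from h import *
plan(env,pl(.4,-103.5,69),138.2)
wshot(env,"w20")
cv2.imwrite("pics/s20.png",env.capture("scene")[:,:,::-1])
crop("w20","w20a",230,110,200,140,4)
crop("s20","s20a",230,140,100,75,7)
```

```text
t 36.27 tcp [591.9 324.8 208.3] jaw 137.9 down [-0.  0. -1.] j7 115.8 w 59.7 F [-0.4  0.4  0.6]
slide [139.3  -1.   -0.2] turn -0.3 or 179.7
```

View pics/w20a.png

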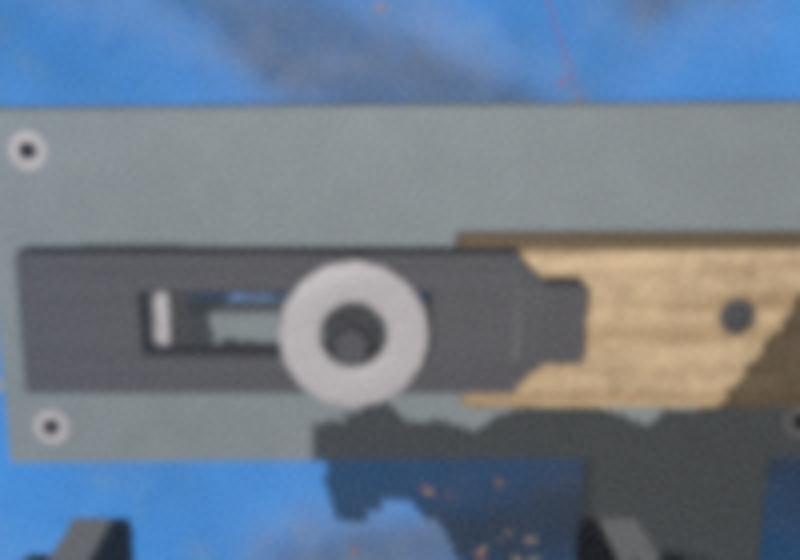

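View pics/s20a.png

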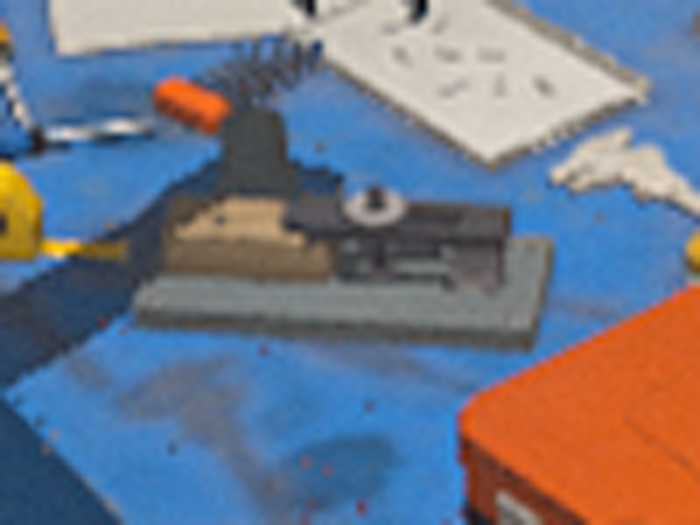

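Run:
```python
from rig import env
from h import *
c=cal("w20")
def P(x,y,z,s=4,x0=230,y0=110):
    p=px2w(c,(x+.5)/s-.5+x0,(y+.5)/s-.5+y0,z)[:2]*1000;return np.array([(p-o)@X,(p-o)@Y]).round(1)
for n,a in dict(washer=(354,332,.072),stud=(354,345,.086),tip=(585,321,.066),tail=(21,320,.066),slotL=(146,322,.066),hole=(738,316,.053),offend=(460,325,.053),s1=(27,150,.018)).items(): print(n,P(*a))
env.job_done()
```

```text
washer [  -0.  -103.5]
stud [-1.000e-01 -1.035e+02]
tip [ -1.2 -42.8]
tail [  -2.2 -190.9]
slotL [  -1.5 -158.1]
hole [0.6 1.9]
offend [  2.8 -74.4]
s1 [ -42.3 -199.5]
the job is handed in; nothing more can be done
```

The drilling setup is done and handed in at about 36 s, well inside the 128 s limit. I laid the offcut on the plate and stood the 36 mm middle block beyond the stud. The strap went over the stud and the washer onto it. I kept the arm clear of the jar and the tape measure.

The last pictures, measured in the plate frame, showed:
- **Offcut:** its hole is about 1 mm and 2 mm off the plate hole in x and y, it sits square, and the longer undrilled end faces the stud.
- **Block:** upright at about x = +1.6, y = -170 mm when I placed it.
- **Strap:** it lies flat from the block to the wood, with the nose about 31 mm in and the stud in the slot 1 to 2 mm off its centre line.
- **Washer:** flat on the strap and centred on the stud to under 1 mm.

**Not checked:**
- I felt the strap touch down as I lowered it, but did not check contact with the wood and the block separately.
- I did not measure the jar and the tape measure again at the end.

**What disagreed:**
- The description put the hole end of the offcut to the robot's left, but the pictures showed it to the right. I went by the pictures.
- Camera readings of the same point differed by 1 to 3 mm, within the tolerances.

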